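Sift the mini biscuits from the cookies

TASK

The biscuits have been mixed up: pick up the steel sieve by its wooden bar, carry it level over the grey baking tin and, keeping it level, shake it from side to side until all three dark mini biscuits have dropped through into the tin while both big cookies stay in the sieve. Then tip the two cookies out over the sieve's sloping open side into the wooden tray, and stand the empty sieve upright on the bare counter, clear of tin and tray. Leave the tin, the tray, the jam jar, the bell and the pump bottle where they are.

Things in the scene. Friction and masses are not known exactly. Their poses are not given: they have to be found in the camera images.
- sieve: Loose steel sieve on four rubber feet, 0.5 kg, 152 (x) by 155 (y) mm, 105 mm high. Origin: centre of its underside at foot level, z up. Walls reach z = 42 mm at x = -73, x = +73 and y = -64 mm; the +y side is the sloping open mouth. Posts at x = +-73 mm carry a wooden bar over the middle, along x. All biscuits start in it, the minis on its solid centre strip.
- sieve_grip (a point): Centre of the sieve's wooden bar, 94 mm above the underside of the feet, straight above the sieve's origin. The bar runs along the sieve's x, 140 mm clear length between the posts, 14 mm thick (along y), 22 mm tall. Same axes as the sieve.
- sieve_mouth (a point): Middle of the pouring lip: x 0, y 88, z 18 mm in the sieve's frame. A ramp rises at 18 degrees from the floor at y = 64 mm to this lip and keeps biscuits in while the sieve is level; they slide out over it when the sieve is tilted about its x axis by 35 to 50 degrees, mouth down.
- tin: Grey rectangular baking tin, 170 mm (x) by 220 mm (y), 36 mm high with 4 mm walls and floor, 1.2 kg, loose. Origin: centre of its underside, z up.
- tray: Dark wooden tray, 150 mm (x) by 225 mm (y), rim 18 mm high, floor about 8 mm above the counter, loose, 0.8 kg. Origin: centre of its underside, z up.
- jar: Bystander: jam jar, 62 mm diameter, 85 mm high, stands upright. Origin: centre of its underside.
- bell: Bystander: chrome service bell, 83 mm diameter, 62 mm high. Origin: centre of its underside.
- bottle: Bystander: white pump bottle, 110 x 98 mm, 233 mm high. Origin: centre of its underside.
- mini_0: Dark brown mini biscuit with pale dots, 24 mm diameter, 9 mm thick, 12 g, one of three alike. Origin: centre of its underside.
- mini_1: Dark brown mini biscuit with pale dots, 24 mm diameter, 9 mm thick, 12 g, one of three alike. Origin: centre of its underside.
- mini_2: Dark brown mini biscuit with pale dots, 24 mm diameter, 9 mm thick, 12 g, one of three alike. Origin: centre of its underside.
- cookie_0: Golden cookie with dark chips, 50 mm diameter, 11 mm thick, 30 g, one of two alike; too big for the openings. Origin: centre of its underside.
- cookie_1: Golden cookie with dark chips, 50 mm diameter, 11 mm thick, 30 g, one of two alike; too big for the openings. Origin: centre of its underside.
- sieve_floor (a point): Centre of the sieve's floor surface, z = 12 mm in the sieve's frame. Solid strip from x = -24 to +24 mm; on both sides of it (|x| 24 to 62 mm) openings about 38 x 37 mm between 5 mm wires, so pieces must slide along x to drop through. Biscuits begin to slide on the smooth steel at about 2 to 3 m/s2 or on a 14 degree slope.

How it is judged (in metres and radians):
On the way, in this order (a step that is already met when the one before it is completed fails the run):
1. the sieve is carried level over the tin with all five biscuits still in it (horizontal distance between sieve and tin below 0.07 m and height (world z) of sieve above 0.03 m and angle between sieve's own z axis and vertical below 0.35 rad and x of cookie_0 in the frame of sieve between -0.075 and 0.075 m and y of cookie_0 in the frame of sieve between -0.07 and 0.09 m and z of cookie_0 in the frame of sieve between 0 and 0.06 m and x of cookie_1 in the frame of sieve between -0.075 and 0.075 m and y of cookie_1 in the frame of sieve between -0.07 and 0.09 m and z of cookie_1 in the frame of sieve between 0 and 0.06 m and x of mini_0 in the frame of sieve between -0.075 and 0.075 m and y of mini_0 in the frame of sieve between -0.07 and 0.09 m and z of mini_0 in the frame of sieve between 0 and 0.06 m and x of mini_1 in the frame of sieve between -0.075 and 0.075 m and y of mini_1 in the frame of sieve between -0.07 and 0.09 m and z of mini_1 in the frame of sieve between 0 and 0.06 m and x of mini_2 in the frame of sieve between -0.075 and 0.075 m and y of mini_2 in the frame of sieve between -0.07 and 0.09 m and z of mini_2 in the frame of sieve between 0 and 0.06 m), for 0.1 s.
2. all three minis lie in the tin while both cookies are still in the raised sieve (x of mini_0 in the frame of tin between -0.081 and 0.081 m and y of mini_0 in the frame of tin between -0.106 and 0.106 m and z of mini_0 in the frame of tin between -0.005 and 0.032 m and x of mini_1 in the frame of tin between -0.081 and 0.081 m and y of mini_1 in the frame of tin between -0.106 and 0.106 m and z of mini_1 in the frame of tin between -0.005 and 0.032 m and x of mini_2 in the frame of tin between -0.081 and 0.081 m and y of mini_2 in the frame of tin between -0.106 and 0.106 m and z of mini_2 in the frame of tin between -0.005 and 0.032 m and x of cookie_0 in the frame of sieve between -0.075 and 0.075 m and y of cookie_0 in the frame of sieve between -0.07 and 0.09 m and z of cookie_0 in the frame of sieve between 0 and 0.06 m and x of cookie_1 in the frame of sieve between -0.075 and 0.075 m and y of cookie_1 in the frame of sieve between -0.07 and 0.09 m and z of cookie_1 in the frame of sieve between 0 and 0.06 m and height (world z) of sieve above 0.03 m), for 0.2 s.
3. both cookies are in the wooden tray (x of cookie_0 in the frame of tray between -0.078 and 0.078 m and y of cookie_0 in the frame of tray between -0.115 and 0.115 m and z of cookie_0 in the frame of tray between -0.005 and 0.035 m and x of cookie_1 in the frame of tray between -0.078 and 0.078 m and y of cookie_1 in the frame of tray between -0.115 and 0.115 m and z of cookie_1 in the frame of tray between -0.005 and 0.035 m), for 0.2 s.
At the end, for the whole second after the job is handed in: All three minis lie inside the tin below its rim; both cookies' centres are within the tray's outline, under 35 mm high; the sieve stands on the counter (within 6 mm, under 5 degrees of tilt), over 160 mm from the tin's centre and 140 mm from the tray's; sieve and biscuits at rest (all of step 3 and x of mini_0 in the frame of tin between -0.081 and 0.081 m and y of mini_0 in the frame of tin between -0.106 and 0.106 m and z of mini_0 in the frame of tin between -0.005 and 0.032 m and x of mini_1 in the frame of tin between -0.081 and 0.081 m and y of mini_1 in the frame of tin between -0.106 and 0.106 m and z of mini_1 in the frame of tin between -0.005 and 0.032 m and x of mini_2 in the frame of tin between -0.081 and 0.081 m and y of mini_2 in the frame of tin between -0.106 and 0.106 m and z of mini_2 in the frame of tin between -0.005 and 0.032 m and height (world z) of sieve below 0.006 m and angle between sieve's own z axis and vertical below 0.08 rad and linear speed of sieve below 0.02 m/s and horizontal distance between sieve and tin above 0.16 m and horizontal distance between sieve and tray above 0.14 m and linear speed of each of mini_0, mini_1, mini_2, cookie_0, cookie_1 below 0.03 m/s); the robot touches nothing.
It fails at once if the jar is moved more than 30 mm or tipped over (distance of jar from where it was at the start of the episode above 0.03 m or angle between jar's own z axis and vertical above 0.5 rad).
It fails at once if the bell is moved more than 30 mm or tipped over (distance of bell from where it was at the start of the episode above 0.03 m or angle between bell's own z axis and vertical above 0.5 rad).
It fails at once if the bottle is moved more than 30 mm or tipped over (distance of bottle from where it was at the start of the episode above 0.03 m or angle between bottle's own z axis and vertical above 0.5 rad).
It fails at once if the tin or the tray is pushed more than 50 mm or tipped over (distance of any of tin, tray from where it was at the start of the episode above 0.05 m or angle between any of tin, tray's own z axis and vertical above 0.5 rad).
It fails at once if the raised sieve is tilted more than 13 degrees while a mini biscuit is still in it (angle between sieve's own z axis and vertical above 0.23 rad and ((x of mini_0 in the frame of sieve between -0.075 and 0.075 m and y of mini_0 in the frame of sieve between -0.07 and 0.09 m and z of mini_0 in the frame of sieve between 0 and 0.06 m) or (x of mini_1 in the frame of sieve between -0.075 and 0.075 m and y of mini_1 in the frame of sieve between -0.07 and 0.09 m and z of mini_1 in the frame of sieve between 0 and 0.06 m) or (x of mini_2 in the frame of sieve between -0.075 and 0.075 m and y of mini_2 in the frame of sieve between -0.07 and 0.09 m and z of mini_2 in the frame of sieve between 0 and 0.06 m))).
It also fails if it takes over 67 s, if anything falls off the work surface, if the arm or the gripper's body presses on something with over 40 N, if the wrist force passes 120 N, or if a joint passes its speed limit or range.

ROBOT

A 7-joint arm with a two-finger parallel gripper is mounted at the origin on a cart in front of the work surface, level with it; the furniture and walls round the work are solid. World frame = base frame: x ahead of the robot, y to its left, z up, the work surface at z = 0. Lengths are in m, angles in degrees, forces in N, time in s.
With the tool pointing down it reaches from about 0.425 to 0.875 m from the base axis. Payload 4.7 kg.
Tool frame: the origin (TCP) lies on the centre line of the jaws, within the pads' length; the fingertips stand 11 mm ahead of it and the grasp point (between the pads) lies 8 mm behind it; z points along the fingers, y is the direction in which the jaws open and shut (so a half turn about z gives the same grasp; the last joint's range is limited). The gripper opens to 87 mm and grips with 3 to 60 N. Pads are 19 mm wide; open, the fingers measure 117 mm over their backs; the gripper's body (75 mm by 190 mm) begins 51 mm behind the grasp point.
Start: joints at [-73.505, 18.392, -4.016, 83.108, 1.295, 78.541, -3.26], TCP at [0.176, 0.626, 0.234] pointing down, gripper open.
Joint ranges: [-163.93, 163.93], [-17.29, 119.83], [-79.2, 71.16], [3.27, 140.29], [-89.18, 269.18], [5.43, 117.66], [-154.24, 154.24]. Speed limits (degrees/s): [147.25, 147.25, 180, 180, 180, 180, 180].

INTERFACE

Orientations are given as [roll, pitch, yaw] about the fixed x, y, z axes, in that order (R = Rz(yaw) Ry(pitch) Rx(roll)).
In Python, from cell import env gives the robot as it stands.
- The arm moves only by the tool servo_tool, never from a script. Its argument "moves" is text: rows parted by semicolons, each of 7 numbers parted by spaces: the shift along the tool's x, y, z as a fraction of full scale, then the turn, a rotation vector about the tool's x, y, z as a fraction of full scale, then the gripper's target within -1 to 1 (shut at 1, half-way at 0, fully open at -1). A call has 1 to 20 rows; each row shifts and turns the pose as measured when the row begins, along the tool's axes as they then stand; what a row does not reach is not made up. Full scale, the value 1, is 1000 mm for a shift and 0.5 rad for a turn. A row lasts 1/12 s, in which the tool goes at most 41.7 mm and 7.16 degrees, less where a joint would pass 70% of its speed; a pose out of reach is approached as far as the arm can. A call with a number of a shift or a turn outside -1 to 1 is refused whole. A call with a gripper value outside its range is refused whole. The fingers move at their own pace and stop on an object; "squeeze" is the grip in N (left out, the last holds). Time passes only in rows, so rows that do not move let the fingers close. It gives the time, the measured TCP pose, the force and the opening at its end, in the units of the state.
- env.get_obs(): the state, without advancing time (a new reading comes with each control period).
- env.read_camera(name): name is "side" or "top" or "wrist"; returns a dict with "img" (400x640x3 uint8, red, green, blue), "range_z" (400x640 float32, m along the optical axis (not along the pixel's ray), 0 where there is no reading), "mtx" (3x3 intrinsics, pixels), "k1" (the pictures are not rectified: a ray, as slopes to the right and down, at radius r is drawn at 1 + k1 r^2 times it, then the intrinsics apply), "T" (4x4, takes a point from camera to world coordinates); the wrist camera has in their place "hand_eye" (4x4, takes a point from camera to tool coordinates, whose origin is the TCP and whose axes are the flange's). Camera axes: x right, y up, looking along -z (the intrinsics and any distortion apply to the point x, -y, -z); pixel columns grow to the right and rows downward; lengths in m; the calibration is good to about 2 mm. A picture is of the moment at which its call begins: read the wrist's pose just before it.
- env.sign_off(): hands the job in, once; it reports no verdict.
The state is a dict: "time_s": time; "qpos": joint angles; "joint_velocities": joint speeds; "effort": joint torques, N m; "tool_pos": TCP position; "tool_rot": TCP orientation; "force": force on the tool from outside, world axes, zero at the start; "wrist_torque": the same for the moment, N m; "grip_width": finger opening in m.
Only numpy, scipy, OpenCV 4.12 (cv2) and the standard library are available. Lean on these libraries where they do the work, as an engineer would, in place of code of your own. Each camera call takes 0.05 s, during which the arm holds its last target.

## Working session

There is one attempt and no reset: what is moved stays moved. The work goes in short steps, Python scripts to look and compute and a tool call to move; the robot and the scene stay as the last step left them, time stands still between calls to the robot, and variables do not carry over. Pictures are saved under pics/ and viewed, and the job is handed in when it is done.

Besides the shell and the picture viewer there is one more tool, called after "Request:" as a command line: name --argument value ..., lists and objects as JSON in quotes. servo_tool: Moves the arm, as the interface text tells. Its arguments: {"type":"object","properties":{"moves":{"type":"string"},"squeeze":{"type":"number"}},"required":["moves"]}

```bash
mkdir -p pics; ls
cat > h.py <<'E'
import numpy as np, cv2
from cell import env
def ray(c,u,v):
    K=c["mtx"];d=np.array([(u-K[0,2])/K[0,0],(v-K[1,2])/K[1,1]]);r=d.copy()
    for _ in range(20): r=d/(1+c["k1"]*(r@r))
    return np.array([r[0],-r[1],-1.0])
def onplane(c,u,v,z):
    T=np.array(c["T"]);d=T[:3,:3]@ray(c,u,v);o=T[:3,3];return o+d*(z-o[2])/d[2]
def pt(c,u,v):
    T=np.array(c["T"]);return T[:3,3]+T[:3,:3]@(ray(c,u,v)*c["range_z"][int(v),int(u)])
def cloud(c):
    K=c["mtx"];h,w=c["range_z"].shape
    uv=np.stack(np.meshgrid(np.arange(w),np.arange(h)),-1).astype(float)
    d=np.stack([(uv[...,0]-K[0,2])/K[0,0],(uv[...,1]-K[1,2])/K[1,1]],-1);r=d.copy()
    for _ in range(20): r=d/(1+c["k1"]*(r**2).sum(-1,keepdims=True))
    p=np.stack([r[...,0],-r[...,1],-np.ones((h,w))],-1)*c["range_z"][...,None]
    T=np.array(c["T"]);return p@T[:3,:3].T+T[:3,3]
def save(c,n): cv2.imwrite(f"pics/{n}.png",cv2.cvtColor(c["img"],cv2.COLOR_RGB2BGR))
def wristT(c,o):
    from scipy.spatial.transform import Rotation as R
    T=np.eye(4);T[:3,:3]=R.from_euler("xyz",o["tool_rot"],degrees=True).as_matrix();T[:3,3]=o["tool_pos"]
    c["T"]=T@np.array(c["hand_eye"]);return c
E
python3 - <<'E'
from h import *
o=env.get_obs();print(o)
for n in("top","side","wrist"):
    c=env.read_camera(n);save(c,n+"0")
    print(n,c["mtx"],c["k1"],c.get("T"),c.get("hand_eye"))
E
```

```text
pics
{'time_s': 0.0, 'qpos': array([-73.50545393,  18.44133754,  -4.01523122,  83.17535123,
         1.29413899,  78.53800513,  -3.2611898 ]), 'joint_velocities': array([ 0.02879266,  0.05177181, -0.10493606, -0.04344649,  0.05416364,
        0.16167577, -0.03908785]), 'effort': array([ 8.59646898e-04, -4.91298401e+01, -4.03448185e-01, -3.12510216e+01,
       -6.39889506e-02,  4.41322848e-02,  1.79445210e-04]), 'tool_pos': array([0.17564936, 0.62527642, 0.23243166]), 'tool_rot': array([-1.79890497e+02,  4.85149965e-03,  1.64313572e+02]), 'force': array([-0.28804311,  0.303243  ,  0.06983777]), 'wrist_torque': array([ 0.00638033, -0.00239964, -0.02670538]), 'grip_width': 0.08708149355138127}
top [[520.8183901    0.         325.3592921 ]
 [  0.         520.8183901  186.69219963]
 [  0.           0.           1.        ]] -0.16870683927782767 [[ 0.22938098  0.84480702 -0.48341025 -0.41256732]
 [-0.97322069  0.20673587 -0.1005076  -0.2257599 ]
 [ 0.01502872  0.49351939  0.86960494  1.81446162]
 [ 0.          0.          0.          1.        ]] None
side [[389.03762827   0.         316.57230352]
 [  0.         389.03762827 204.68267254]
 [  0.           0.           1.        ]] 0.017779779629595375 [[ 0.82798549  0.26659102 -0.49332469 -0.03959104]
 [-0.56068875  0.38064633 -0.73534787 -0.88933767]
 [-0.0082549   0.88545898  0.46464423  0.64201738]
 [ 0.          0.          0.          1.        ]] None
wrist [[337.94724338   0.         323.82714168]
 [  0.         337.94724338 199.79726628]
 [  0.           0.           1.        ]] 0.004654939765683212 None [[-3.57411603e-04  9.59479990e-01  2.81776545e-01  7.78596133e-02]
 [ 9.99999921e-01  2.93553026e-04  2.68841826e-04  1.30518119e-03]
 [ 1.75231995e-04  2.81776618e-01 -9.59480019e-01 -1.51079398e-01]
 [ 0.00000000e+00  0.00000000e+00  0.00000000e+00  1.00000000e+00]]
```

View pics/top0.png

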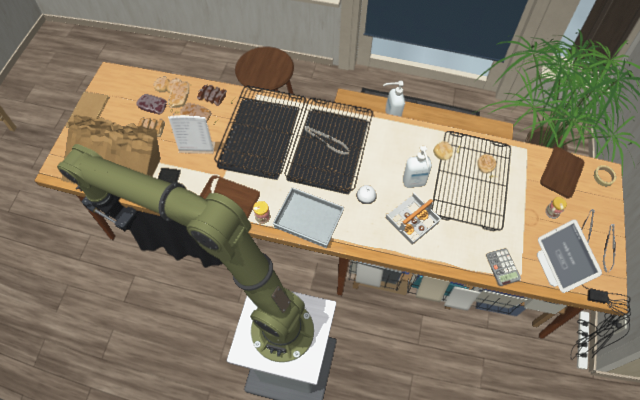

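View pics/side0.png

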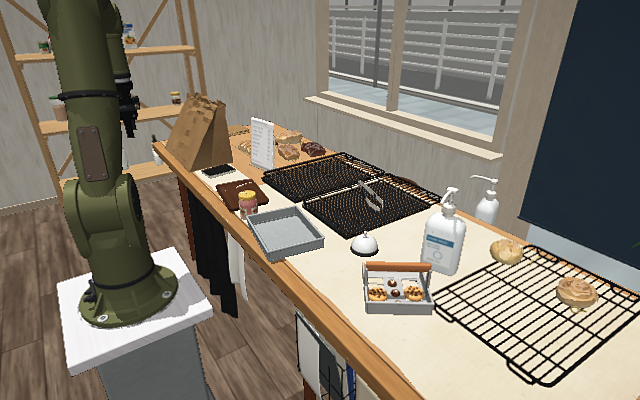

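View pics/wrist0.png

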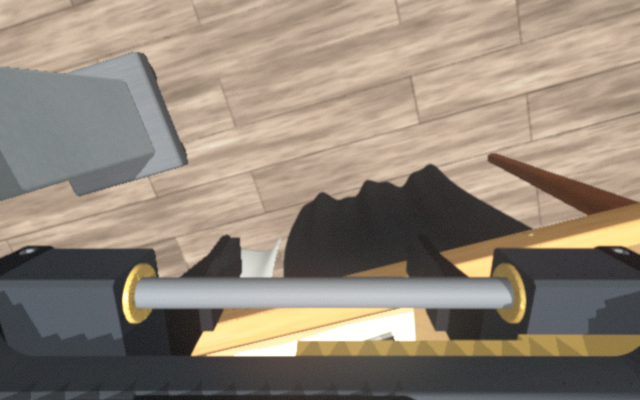

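The top view shows the sieve at (413,217), the tin at (308,216), the dark tray at (230,195), the jar at (261,212), the bell at (366,194) and the bottle at (417,167). The arm partly hides the tray.

Run:
```python
from h import *
t=env.read_camera("top");s=env.read_camera("side")
P=cloud(t);S=cloud(s)
cv2.imwrite("pics/t1.png",cv2.cvtColor(cv2.resize(t["img"][140:260,180:470],None,fx=2.75,fy=2.75,interpolation=cv2.INTER_CUBIC),cv2.COLOR_RGB2BGR))
cv2.imwrite("pics/s1.png",cv2.cvtColor(cv2.resize(s["img"][160:330,190:480],None,fx=2.75,fy=2.75,interpolation=cv2.INTER_CUBIC),cv2.COLOR_RGB2BGR))
for u,v in [(413,217),(308,216),(230,190),(261,205),(366,188),(417,150),(350,240)]: print(u,v,P[v,u].round(3))
for u,v in [(285,232),(240,195),(248,194),(364,236),(448,195),(400,267)]: print(u,v,S[v,u].round(3))
# wooden bar: orange-brown at z~.09-.11 near sieve
for n,Q,c in(("t",P,t),("s",S,s)):
    hsv=cv2.cvtColor(c["img"],cv2.COLOR_RGB2HSV)
    m=(Q[...,2]>.075)&(Q[...,2]<.125)&(Q[...,1]<-.05)&(Q[...,1]>-.5)&(Q[...,0]>.3)&(Q[...,0]<.8)&(hsv[...,1]>120)
    q=Q[m];print(n,m.sum(),q.mean(0).round(3),q.min(0).round(3),q.max(0).round(3))
    (cx,cy),wh,a=cv2.minAreaRect(q[:,:2].astype(np.float32)*1000);print(cx,cy,wh,a)
```

```text
413 217 [ 0.494 -0.372  0.096]
308 216 [0.451 0.019 0.003]
230 190 [ 0.491  0.352 -0.001]
261 205 [0.413 0.189 0.089]
366 188 [ 0.605 -0.177  0.042]
417 150 [ 0.868 -0.351 -0.009]
350 240 [ 0.39  -0.16   0.004]
285 232 [0.456 0.028 0.002]
240 195 [0.385 0.188 0.086]
248 194 [0.413 0.188 0.082]
364 236 [ 0.597 -0.182  0.045]
448 195 [ 0.68  -0.376  0.231]
400 267 [ 0.522 -0.394  0.098]
t 137 [ 0.518 -0.384  0.101] [ 0.455 -0.431  0.083] [ 0.579 -0.338  0.119]
518.8765869140625 -382.1995544433594 (16.324691772460938, 150.4633331298828) 53.742149353027344
s 627 [ 0.539 -0.387  0.097] [ 0.46  -0.434  0.083] [ 0.699 -0.339  0.107]
580.03125 -386.80511474609375 (238.62591552734375, 93.9049301147461) 0.5936235785484314
```

View pics/t1.png

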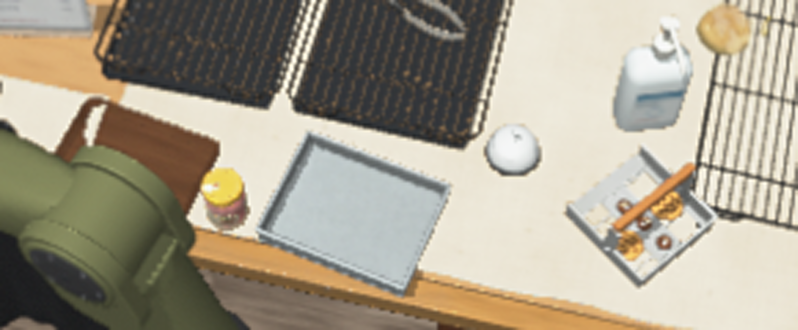

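View pics/s1.png

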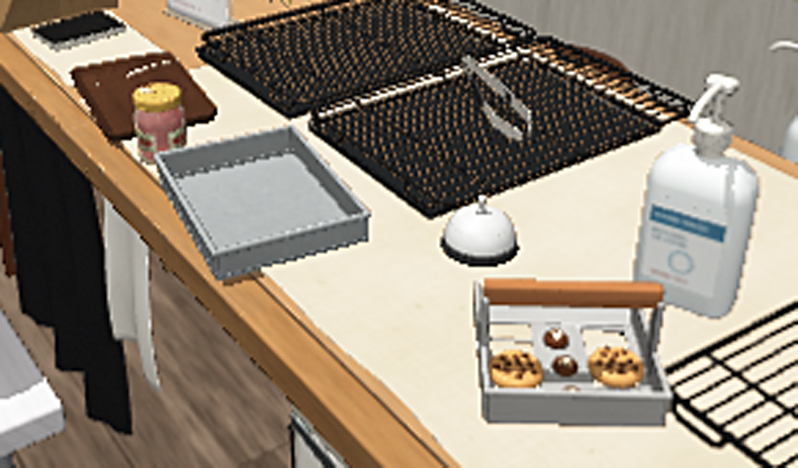

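Request:
servo_tool --moves "-0.02 0 -0.035 0 0 0.06 -1; -0.04 -0.001 -0.035 0 0 0.13 -1; -0.04 -0.001 -0.02 0 0 0.13 -1; -0.04 -0.001 0 0 0 0.13 -1; -0.04 -0.001 0 0 0 0.13 -1; -0.04 -0.001 0 0 0 0.13 -1; -0.04 -0.001 0 0 0 0.13 -1; -0.04 -0.001 0 0 0 0.13 -1; -0.04 -0.001 0 0 0 0.13 -1; -0.04 -0.001 0 0 0 0.13 -1"

```text
time_s: 1.08
tool_pos: [0.4871, 0.4256, 0.3206]
tool_rot: [-179.7, -0.2, 129.1]
force: [0.9, -0.4, 0.4]
grip_width: 0.0871
```

Request:
servo_tool --moves "-0.041 -0.001 0 0 0 0.127 -1; -0.041 -0.001 0 0 0 0.127 -1; -0.041 -0.001 0 0 0 0.127 -1; -0.041 -0.001 0 0 0 0.127 -1; -0.041 -0.001 0 0 0 0.127 -1; -0.041 -0.001 0 0 0 0.127 -1; -0.041 -0.001 0 0 0 0.127 -1; -0.041 -0.001 0 0 0 0.127 -1; -0.041 -0.001 0 0 0 0.127 -1; -0.041 -0.001 0 0 0 0.127 -1; -0.041 -0.001 0 0 0 0.127 -1; -0.041 -0.001 0 0 0 0.127 -1; -0.041 -0.001 0 0 0 0.127 -1; -0.041 -0.001 0 0 0 0.127 -1; -0.041 -0.001 0 0 0 0.127 -1; -0.041 -0.001 0 0 0 0.127 -1"

```text
time_s: 2.42
tool_pos: [0.5884, -0.2019, 0.3167]
tool_rot: [-179.7, 0.3, 68.0]
force: [0.5, 0.2, -0.4]
grip_width: 0.0873
```

Run:
```python
from h import *
o=env.get_obs();print(o["qpos"].round(2),o["tool_pos"],o["tool_rot"])
t=env.read_camera("top");s=env.read_camera("side")
w=env.read_camera("wrist");save(w,"w2");save(t,"t2_")
cv2.imwrite("pics/t2.png",cv2.cvtColor(cv2.resize(t["img"][140:260,180:470],None,fx=2.75,fy=2.75,interpolation=cv2.INTER_CUBIC),cv2.COLOR_RGB2BGR))
cv2.imwrite("pics/s2.png",cv2.cvtColor(cv2.resize(s["img"][160:330,190:480],None,fx=2.75,fy=2.75,interpolation=cv2.INTER_CUBIC),cv2.COLOR_RGB2BGR))
np.save("d_t.npy",dict(t),allow_pickle=True);np.save("d_s.npy",dict(s),allow_pickle=True)
```

```text
[-13.66  15.55  37.81  80.72  -9.17  87.2    1.58] [ 0.58835851 -0.20192034  0.31672585] [-179.71858448    0.29349155   67.96157972]
```

View pics/t2.png

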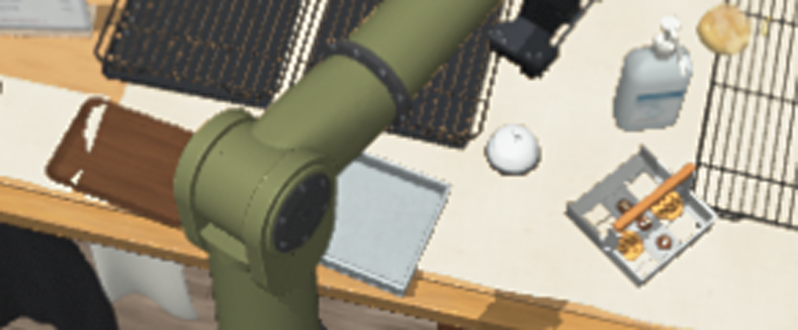

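View pics/w2.png

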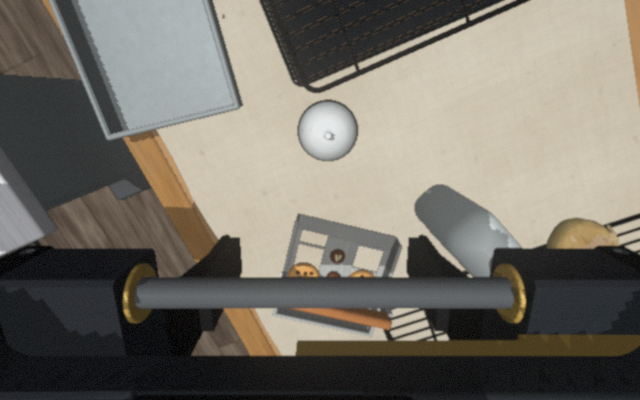

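The top view now shows the whole left end of the tray, and the wrist view shows the sieve, with two minis visible on the centre strip at (337,256) and (334,280). Next I measure everything by colour and depth.

Run:
```python
from h import *
t=np.load("d_t.npy",allow_pickle=True).item();s=np.load("d_s.npy",allow_pickle=True).item()
P=cloud(t);S=cloud(s)
def rect(q):
    (cx,cy),wh,a=cv2.minAreaRect((q[:,:2]*1000).astype(np.float32));return round(cx),round(cy),np.round(wh),round(a,1)
def comp(m):
    n,l,st,_=cv2.connectedComponentsWithStats(m.astype(np.uint8));i=1+st[1:,4].argmax();return l==i
from numpy import logical_and as A
for n,Q,c in(("t",P,t),("s",S,s)):
    hsv=cv2.cvtColor(c["img"],cv2.COLOR_RGB2HSV)
    print(n)
    # counter height
    # tray: dark brown
    m=(hsv[...,0]<14)&(hsv[...,1]>110)&(hsv[...,2]<130)&(hsv[...,2]>30)&(Q[...,0]>.25)&(Q[...,0]<.75)&(Q[...,1]>.2)&(Q[...,1]<.6)&(abs(Q[...,2])<.05)
    m=comp(m);v,u=np.nonzero(m);print("tray px",u.min(),u.max(),v.min(),v.max(),m.sum())
    if n=="s":
        # silhouette onto plane rim
        pts=np.array([onplane(c,a,b,.018) for a,b in zip(u,v)]);print("tray side rim-plane",rect(pts))
    cv2.imwrite(f"pics/m_{n}.png",m.astype(np.uint8)*255)
    print("tray cloud",rect(Q[m]),np.percentile(Q[m][:,2],[5,50,95]).round(3))
    # tin: grey
    m=(hsv[...,1]<60)&(hsv[...,2]>70)&(Q[...,0]>.28)&(Q[...,0]<.62)&(Q[...,1]>-.15)&(Q[...,1]<.16)&(Q[...,2]>.026)&(Q[...,2]<.05)
    print("tin rim",m.sum(),rect(Q[m]),np.percentile(Q[m][:,2],[5,50,95]).round(3))
    # bar
    m=(Q[...,2]>.085)&(Q[...,2]<.125)&(Q[...,1]<-.3)&(Q[...,1]>-.46)&(Q[...,0]>.43)&(Q[...,0]<.61)&(hsv[...,1]>120)&(hsv[...,0]<15)
    m=comp(m);q=Q[m];print("bar",rect(q),q.mean(0).round(3),q[:,2].max())
    d=q[:,:2]-q[:,:2].mean(0);vv=np.linalg.svd(d,full_matrices=False)[2][0];print(" dir",np.degrees(np.arctan2(vv[1],vv[0])))
    # bystanders
    for nm,b in(("jar",(.33,.48,.13,.25,.02,.09)),("bell",(.5,.7,-.25,-.1,.02,.06)),("bottle",(.58,.85,-.45,-.3,.03,.24))):
        m=(Q[...,0]>b[0])&(Q[...,0]<b[1])&(Q[...,1]>b[2])&(Q[...,1]<b[3])&(Q[...,2]>b[4])&(Q[...,2]<b[5])
        print(nm,rect(Q[m]),m.sum())
```

```text
t
tray px 198 249 176 221 1328
tray cloud (449, 348, array([213., 156.]), 82.9) [-0.003  0.006  0.016]
tin rim 245 (489, 23, array([303., 272.]), 80.4) [0.028 0.034 0.042]
bar (521, -384, array([ 16., 155.]), 52.3) [ 0.522 -0.387  0.101] 0.11298764252714699
 dir 142.5335945401975
jar (0, 0, array([0., 0.]), 0.0) 0
bell (596, -159, array([116., 197.]), 84.5) 298
bottle (716, -378, array([142., 269.]), 89.4) 878
s
tray px 216 268 179 211 752
tray side rim-plane (446, 329, array([235., 149.]), 81.7)
tray cloud (449, 340, array([233., 147.]), 81.2) [0.005 0.008 0.017]
tin rim 609 (458, 18, array([255., 215.]), 76.7) [0.027 0.035 0.038]
bar (521, -387, array([ 13., 147.]), 53.2) [ 0.52  -0.389  0.098] 0.1067231095208293
 dir -36.77647197917199
jar (427, 174, array([ 90., 101.]), 88.6) 462
bell (600, -160, array([195., 119.]), 2.2) 474
bottle (718, -379, array([129., 270.]), 86.8) 2421
```

View pics/s2.png

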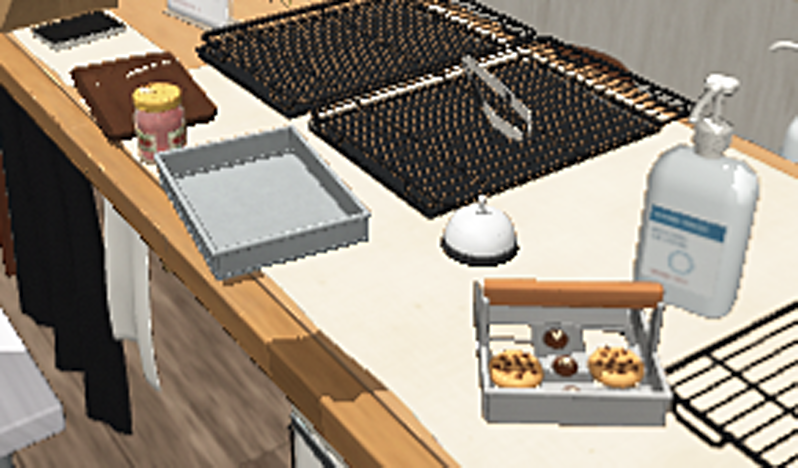

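View pics/m_s.png

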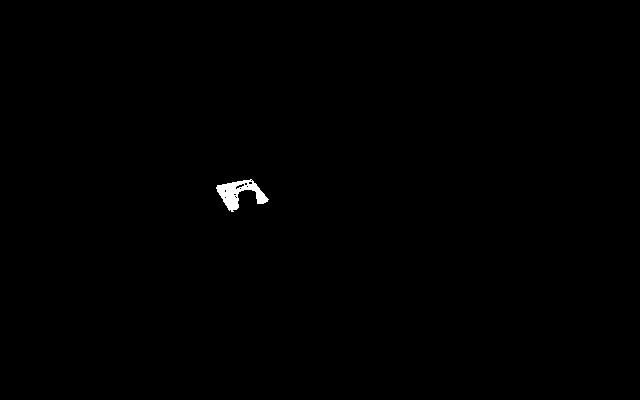

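Run:
```python
from h import *
t=np.load("d_t.npy",allow_pickle=True).item();s=np.load("d_s.npy",allow_pickle=True).item()
def go(c,px,u0,v0,z):
    q=np.array([onplane(c,u0+x/2.75-.3,v0+y/2.75-.3,z)[:2] for x,y in px]);print(q.round(3).tolist(),"c",q.mean(0).round(4))
    for i in range(len(q)-1):
        d=q[i+1]-q[i];print("  ",np.linalg.norm(d).round(3),np.degrees(np.arctan2(d[1],d[0])).round(1))
go(s,[(155,155),(297,127),(370,212),(218,262)],190,160,.036)
go(t,[(310,135),(450,185),(405,284),(258,231)],180,140,.036)
print("tray");go(s,[(75,70),(185,57),(217,105),(110,127)],190,160,.018)
print("jar top/bell");go(s,[(159,95)],190,160,.085);go(t,[(222,187)],180,140,.085);go(s,[(480,250)],190,160,.01)
print("lip of sieve walls z=.042 near: ");go(s,[(482,372),(670,375)],190,160,.042)
```

```text
[[0.376, 0.134], [0.547, 0.099], [0.51, -0.109], [0.335, -0.098]] c [0.4422 0.0065]
   0.175 -11.6
   0.211 -100.3
   0.175 176.5
[[0.536, 0.103], [0.505, -0.108], [0.344, -0.081], [0.373, 0.133]] c [0.4396 0.0118]
   0.213 -98.4
   0.163 170.5
   0.216 82.3
tray
[[0.401, 0.451], [0.546, 0.402], [0.512, 0.24], [0.373, 0.262]] c [0.4579 0.3388]
   0.153 -18.3
   0.166 -102.0
   0.141 170.8
jar top/bell
[[0.409, 0.182]] c [0.4086 0.1818]
[[0.403, 0.189]] c [0.4033 0.1891]
[[0.585, -0.2]] c [ 0.5848 -0.2001]
lip of sieve walls z=.042 near: 
[[0.438, -0.373], [0.564, -0.464]] c [ 0.5012 -0.4184]
   0.155 -35.9
```

Request:
servo_tool --moves "-0.039 0.001 0 0 0 0 -1; -0.039 0.001 0 0 0 0.1 -1; -0.0385 -0.0025 0 0 0 0.244 -1; -0.0365 -0.0075 0 0 0 0.244 -1; -0.034 -0.012 0 0 0 0.244 -1; 0 0 0 0 0 0.244 -1; 0 0 0 0 0 0.244 -1; 0 0 0 0 0 0.244 -1; 0 0 0 0 0 0.244 -1; 0 0 0 0 0 0.244 -1; 0 0 0 0 0 0.244 -1; 0 0 0 0 0 0.244 -1; 0 0 0 0 0 0.244 -1; 0 0 0 0 0 0.244 -1; 0 0 0 0 0 0.244 -1; 0 0 0 0 0 0.244 -1; 0 0 0 0 0 0.1 -1; 0 0 0 0 0 0 -1"

```text
time_s: 4.07
tool_pos: [0.4993, -0.3336, 0.3135]
tool_rot: [-179.6, 0.6, -36.9]
force: [-0.1, 0.3, 0.4]
grip_width: 0.0871
```

Run:
```python
from h import *
o=env.get_obs();print(o["qpos"].round(2),o["tool_pos"],o["tool_rot"])
w=wristT(env.read_camera("wrist"),o);save(w,"w3");save(env.read_camera("side"),"s3")
np.save("d_w.npy",dict(w),allow_pickle=True)
```

```text
[-14.98  16.59  58.28  84.47 -14.47  87.33 -83.83] [ 0.49932768 -0.3336227   0.31345495] [-179.55022295    0.55370939  -36.86678725]
```

View pics/w3.png

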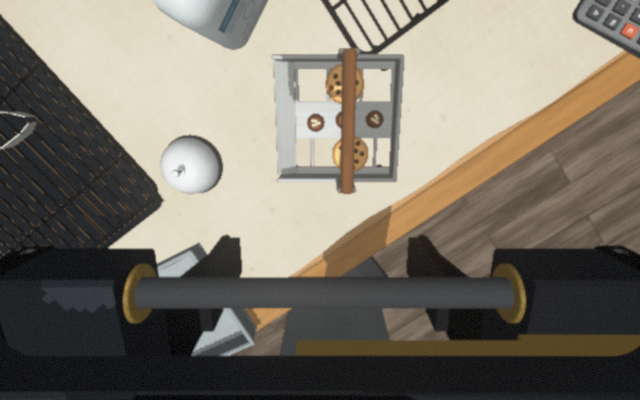

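View pics/s3.png

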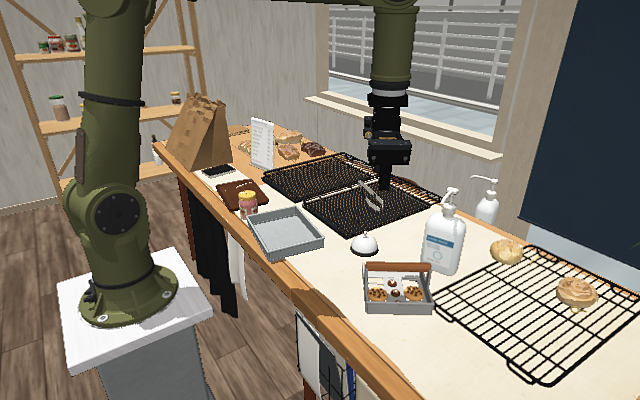

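```bash
cat > bar.py <<'E'
from h import *
def bar(c):
    Q=cloud(c);hsv=cv2.cvtColor(c["img"],cv2.COLOR_RGB2HSV)
    m=(Q[...,2]>.08)&(Q[...,2]<.125)&(hsv[...,1]>110)&(hsv[...,0]<15)&(c["range_z"]>.2)
    n,l,st,_=cv2.connectedComponentsWithStats(m.astype(np.uint8));m=l==1+st[1:,4].argmax()
    v,u=np.nonzero(m);q=np.array([onplane(c,a,b,.105)[:2] for a,b in zip(u,v)],np.float32)
    (cx,cy),wh,a=cv2.minAreaRect(q*1000)
    d=q-q.mean(0);vv=np.linalg.svd(d,full_matrices=False)[2][0]
    print("bar",u.min(),u.max(),v.min(),v.max(),cx,cy,wh,a,np.degrees(np.arctan2(vv[1],vv[0])),Q[m][:,2].mean())
E
python3 - <<'E'
from bar import *
bar(np.load("d_w.npy",allow_pickle=True).item())
E
```

```text
bar 341 355 48 192 526.5187377929688 -381.8229064941406 (14.09216594696045, 145.67874145507812) 53.95914077758789 143.14842 0.10434849847070342
```

Request:
servo_tool --moves "0.017 0.008 0.01 0 0 0 -1; 0.017 0.008 0.03 0 0 0 -1; 0.017 0.008 0.035 0 0 0 -1; 0 0 0.03 0 0 0 -1; 0 0 0 0 0 0 -1"

```text
time_s: 4.58
tool_pos: [0.5322, -0.3807, 0.2065]
tool_rot: [-179.2, 0.2, -35.6]
force: [-0.4, 1.3, -1.1]
grip_width: 0.0869
```

Run:
```python
from bar import *
o=env.get_obs();print(o["qpos"].round(2),o["tool_pos"],o["tool_rot"])
w=wristT(env.read_camera("wrist"),o);save(w,"w4");save(env.read_camera("side"),"s4")
bar(w)
```

```text
[ -5.89  27.27  54.31  86.02 -23.05  78.57 -75.49] [ 0.53221498 -0.38066432  0.20647689] [-179.23379265    0.20578793  -35.60972992]
bar 324 344 111 276 531.4488525390625 -385.5712890625 (13.653464317321777, 133.39596557617188) 53.124393463134766 143.11111 0.10442289700286338
```

View pics/w4.png

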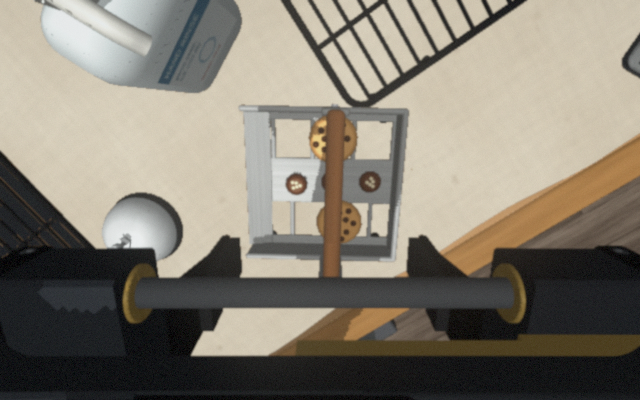

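View pics/s4.png

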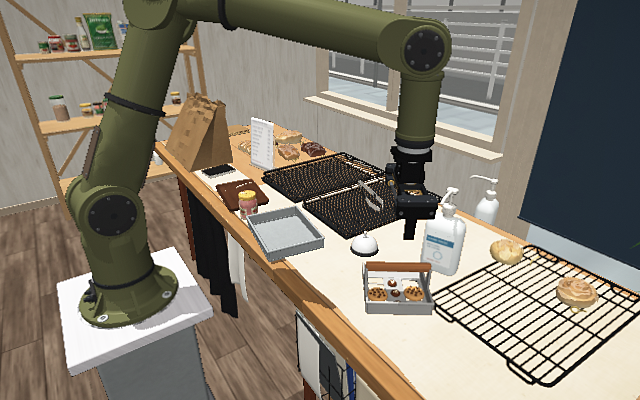

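Request:
servo_tool --moves "-0.004 0.0045 0.005 -0.027 0.007 0.044 -1; 0 0 0.03 0 0 0 -1; 0 0 0.03 0 0 0 -1; 0 0 0.02 0 0 0 -1; 0 0 0 0 0 0 -1"

```text
time_s: 5.1
tool_pos: [0.5335, -0.3874, 0.1383]
tool_rot: [-179.9, -1.6, -36.9]
force: [0.2, 0.7, -0.1]
grip_width: 0.0868
```

Run:
```python
from bar import *
o=env.get_obs();print(o["qpos"].round(2),o["tool_pos"],o["tool_rot"])
w=wristT(env.read_camera("wrist"),o);save(w,"w5");save(env.read_camera("side"),"s5")
bar(w)
```

```text
[ -5.76  29.65  53.15  91.57 -25.26  69.77 -74.82] [ 0.53353148 -0.38742525  0.13827608] [-179.90123995   -1.62410748  -36.86160054]
bar 315 337 233 276 524.7279052734375 -380.998046875 (12.975035667419434, 27.747539520263672) 52.742835998535156 141.9229 0.10417649537779539
```

View pics/w5.png

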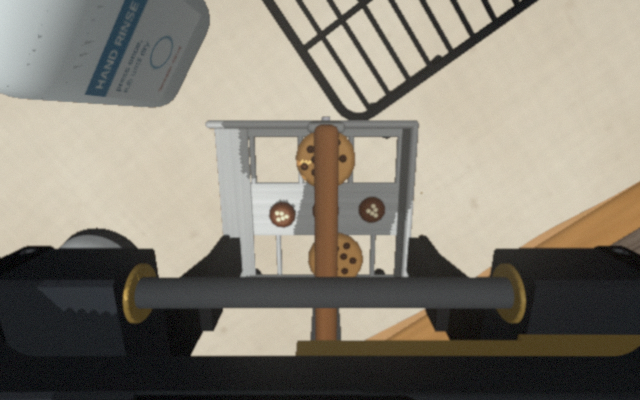

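View pics/s5.png

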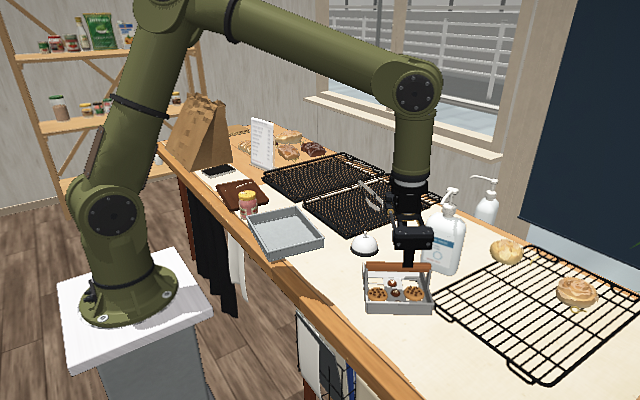

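Request:
servo_tool --moves "-0.008 0 0.005 0 -0.056 0 -1; 0 0 0.02 0 0 0 -1; 0 0 0.02 0 0 0 -1; 0 0 0.006 0 0 0 -1; 0 0 0 0 0 0 -1"

```text
time_s: 5.62
tool_pos: [0.5334, -0.3873, 0.1014]
tool_rot: [-179.7, -1.0, -36.8]
force: [0.4, -0.3, 0.0]
grip_width: 0.0872
```

Run:
```python
from bar import *
o=env.get_obs();print(o["qpos"].round(2),o["tool_pos"],o["tool_rot"],o["force"])
save(env.read_camera("side"),"s6")
```

```text
[ -4.36  32.03  51.58  92.97 -27.19  67.21 -73.41] [ 0.5333752  -0.38728426  0.1014127 ] [-179.7352936    -1.00051778  -36.7645918 ] [ 0.40570144 -0.34913872  0.03413293]
```

View pics/s6.png

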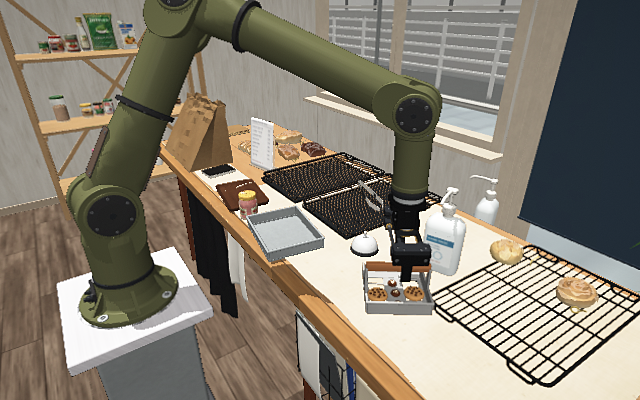

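Request:
servo_tool --moves "-0.008 0 0.01 0 -0.035 0 -1; -0.003 0 0.008 0 0 0 -1; 0 0 0 0 0 0 -1"

```text
time_s: 5.92
tool_pos: [0.5257, -0.3818, 0.0863]
tool_rot: [-179.7, -0.2, -36.8]
force: [-1.0, -0.1, -0.1]
grip_width: 0.0867
```

Request:
servo_tool --moves "0 0 0 0 0 0 1; 0 0 0 0 0 0 1; 0 0 0 0 0 0 1; 0 0 0 0 0 0 1; 0 0 0 0 0 0 1; 0 0 0 0 0 0 1" --squeeze 55

```text
time_s: 6.42
tool_pos: [0.526, -0.3821, 0.0875]
tool_rot: [-179.7, -0.3, -36.8]
force: [0.0, 0.5, 0.2]
grip_width: 0.0547
```

Request:
servo_tool --moves "0 0 0 0 0 0 1; 0 0 0 0 0 0 1; 0 0 0 0 0 0 1; 0 0 0 0 0 0 1; 0 0 0 0 0 0 1; 0 0 0 0 0 0 1; 0 0 0 0 0 0 1; 0 0 0 0 0 0 1"

```text
time_s: 7.08
tool_pos: [0.526, -0.3825, 0.0878]
tool_rot: [-179.7, -0.3, -36.8]
force: [-0.2, -0.1, -0.1]
grip_width: 0.0132
```

Request:
servo_tool --moves "0 0 -0.004 0 0 0 1; 0 0 -0.008 0 0 0 1; 0 0 -0.012 0 0 0 1; 0 0 -0.015 0 0 0 1; 0 0 -0.015 0 0 0 1; 0 0 -0.015 0 0 0 1; 0 0 -0.015 0 0 0 1; 0 0 -0.015 0 0 0 1; 0 0 -0.012 0 0 0 1; 0 0 -0.008 0 0 0 1; 0 0 -0.004 0 0 0 1; 0 0 0 0 0 0 1"

```text
time_s: 8.08
tool_pos: [0.522, -0.3803, 0.2189]
tool_rot: [-179.7, 0.2, -36.8]
force: [0.6, 0.0, -3.5]
grip_width: 0.0137
```

Run:
```python
from bar import *
o=env.get_obs();print(o["qpos"].round(2),o["tool_pos"],o["tool_rot"],o["force"],o["grip_width"])
save(env.read_camera("side"),"s7");save(env.read_camera("wrist"),"w7")
```

```text
[ -7.09  25.85  55.52  86.44 -21.73  79.26 -76.95] [ 0.52199018 -0.38029166  0.21885344] [-179.70237224    0.18308928  -36.84301506] [ 0.62210209  0.04706095 -3.54225716] 0.013729440331162815
```

View pics/s7.png

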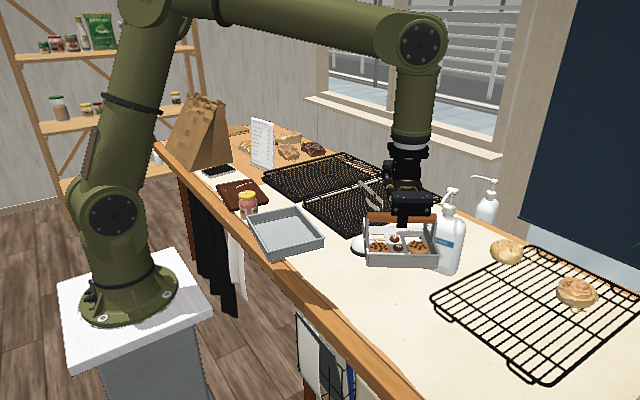

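View pics/w7.png

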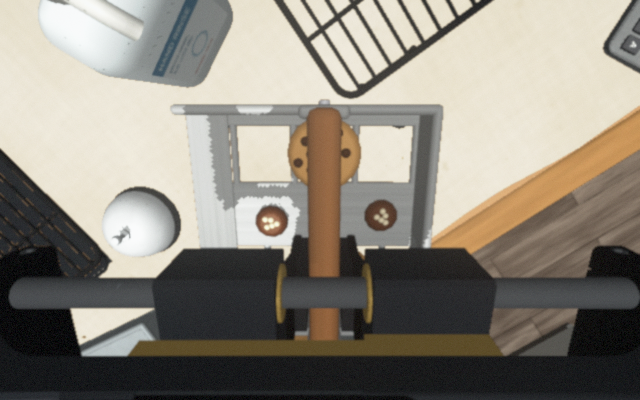

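```bash
cat > plan.py <<'E'
import sys;from h import *
from scipy.spatial.transform import Rotation as R
# world goal x y z yaw, n rows, speed profile
def plan(goal,yaw,sp,turn_per,start=0,p=None,y0=None):
    o=env.get_obs();p=np.array(o["tool_pos"]) if p is None else p;y=o["tool_rot"][2] if y0 is None else y0
    out=[]
    for i,s in enumerate(sp):
        d=np.array(goal)-p;L=np.linalg.norm(d);st=d/L*min(s,L) if L>1e-6 else d
        a=np.radians(y);Rm=R.from_euler("xyz",[180,0,y],degrees=True).as_matrix()
        t=Rm.T@st
        dy=(yaw-y+180)%360-180;k=np.clip(dy,-turn_per,turn_per) if i>=start else 0
        out.append("%.4f %.4f %.4f 0 0 %.3f 1"%(*t,-np.radians(k)/.5))
        p=p+st;y+=k
    print(";\n".join(out));print("end",p,y)
E
python3 - <<'E'
from plan import *
plan([.44,.01,.215],81,[.004,.008,.012]+[.014]*17,3.5,start=9)
E
```

```text
-0.0030 -0.0026 0.0000 0 0 -0.000 1;
-0.0060 -0.0053 0.0001 0 0 -0.000 1;
-0.0090 -0.0079 0.0001 0 0 -0.000 1;
-0.0105 -0.0092 0.0001 0 0 -0.000 1;
-0.0105 -0.0092 0.0001 0 0 -0.000 1;
-0.0105 -0.0092 0.0001 0 0 -0.000 1;
-0.0105 -0.0092 0.0001 0 0 -0.000 1;
-0.0105 -0.0092 0.0001 0 0 -0.000 1;
-0.0105 -0.0092 0.0001 0 0 -0.000 1;
-0.0105 -0.0092 0.0001 0 0 -0.122 1;
-0.0099 -0.0099 0.0001 0 0 -0.122 1;
-0.0093 -0.0105 0.0001 0 0 -0.122 1;
-0.0087 -0.0110 0.0001 0 0 -0.122 1;
-0.0080 -0.0115 0.0001 0 0 -0.122 1;
-0.0072 -0.0120 0.0001 0 0 -0.122 1;
-0.0065 -0.0124 0.0001 0 0 -0.122 1;
-0.0057 -0.0128 0.0001 0 0 -0.122 1;
-0.0049 -0.0131 0.0001 0 0 -0.122 1;
-0.0041 -0.0134 0.0001 0 0 -0.122 1;
-0.0033 -0.0136 0.0001 0 0 -0.122 1
end [ 0.46793643 -0.12345782  0.21586426] 1.6531281770292594
```

Request:
servo_tool --moves "-0.003 -0.0026 0 0 0 0 1; -0.006 -0.0053 0 0 0 0 1; -0.009 -0.0079 0 0 0 0 1; -0.0105 -0.0092 0 0 0 0 1; -0.0105 -0.0092 0 0 0 0 1; -0.0105 -0.0092 0 0 0 0 1; -0.0105 -0.0092 0 0 0 0 1; -0.0105 -0.0092 0 0 0 0 1; -0.0105 -0.0092 0 0 0 -0.03 1; -0.0105 -0.0092 0 0 0 -0.06 1; -0.0105 -0.0092 0 0 0 -0.09 1; -0.010 -0.010 0 0 0 -0.12 1"

```text
time_s: 9.18
tool_pos: [0.4802, -0.2206, 0.2079]
tool_rot: [-179.8, 1.4, -28.1]
force: [0.1, 0.5, -3.6]
grip_width: 0.0133
```

Run:
```python
from plan import *
o=env.get_obs();print(o["qpos"].round(2),o["tool_pos"],o["tool_rot"],o["force"])
plan([.44,.01,.215],81,[.015]*14+[.011,.007,.004],3.5,start=0)
```

```text
[-30.34   7.46  57.01 102.91  -6.72  74.53 -89.74] [ 0.48023241 -0.22060285  0.20791461] [-179.82123565    1.41529417  -28.14664033] [ 0.12433151  0.51962773 -3.564698  ]
-0.0092 -0.0118 -0.0005 0 0 -0.122 1;
-0.0085 -0.0123 -0.0005 0 0 -0.122 1;
-0.0077 -0.0128 -0.0005 0 0 -0.122 1;
-0.0069 -0.0133 -0.0005 0 0 -0.122 1;
-0.0061 -0.0137 -0.0005 0 0 -0.122 1;
-0.0053 -0.0140 -0.0005 0 0 -0.122 1;
-0.0044 -0.0143 -0.0005 0 0 -0.122 1;
-0.0035 -0.0146 -0.0005 0 0 -0.122 1;
-0.0026 -0.0148 -0.0005 0 0 -0.122 1;
-0.0017 -0.0149 -0.0005 0 0 -0.122 1;
-0.0008 -0.0150 -0.0005 0 0 -0.122 1;
0.0001 -0.0150 -0.0005 0 0 -0.122 1;
0.0010 -0.0150 -0.0005 0 0 -0.122 1;
0.0019 -0.0149 -0.0005 0 0 -0.122 1;
0.0021 -0.0108 -0.0003 0 0 -0.122 1;
0.0017 -0.0068 -0.0002 0 0 -0.122 1;
0.0012 -0.0038 -0.0001 0 0 -0.122 1
end [0.4403768  0.00784028 0.21493364] 31.35335967219524
```

Request:
servo_tool --moves "-0.0092 -0.0118 -0.001 0 0.015 -0.12 1; -0.0085 -0.0123 -0.001 0 0.015 -0.12 1; -0.0077 -0.0128 -0.001 0 0.015 -0.12 1; -0.0069 -0.0133 -0.001 0 0.01 -0.12 1; -0.006 -0.0137 -0.001 0 0.005 -0.12 1; -0.0053 -0.014 -0.001 0 0 -0.12 1; -0.0044 -0.0143 -0.001 0 0 -0.12 1; -0.0035 -0.0146 -0.001 0 0 -0.12 1; -0.0026 -0.0148 -0.001 0 0 -0.12 1"

```text
time_s: 9.93
tool_pos: [0.4463, -0.0758, 0.212]
tool_rot: [-179.4, 0.1, 4.8]
force: [0.2, 0.3, -3.9]
grip_width: 0.0132
```

Run:
```python
from plan import *
o=env.get_obs();print(o["qpos"].round(2),o["tool_pos"],o["tool_rot"],o["force"])
plan([.445,.01,.215],81,[.013]*6+[.011,.008,.004]+[.001]*9,4,start=0)
```

```text
[-42.19  -9.4   45.16 112.62   6.28  74.27 -84.39] [ 0.44625884 -0.07581792  0.2119549 ] [-1.79384607e+02  6.16805487e-02  4.75552381e+00] [ 0.24643235  0.32669852 -3.89798294]
0.0009 -0.0130 -0.0005 0 0 -0.140 1;
0.0018 -0.0129 -0.0005 0 0 -0.140 1;
0.0027 -0.0127 -0.0005 0 0 -0.140 1;
0.0036 -0.0125 -0.0005 0 0 -0.140 1;
0.0044 -0.0122 -0.0005 0 0 -0.140 1;
0.0053 -0.0119 -0.0005 0 0 -0.140 1;
0.0037 -0.0070 -0.0003 0 0 -0.140 1;
0.0000 0.0000 0.0000 0 0 -0.140 1;
0.0000 0.0000 0.0000 0 0 -0.140 1;
0.0000 0.0000 0.0000 0 0 -0.140 1;
0.0000 0.0000 0.0000 0 0 -0.140 1;
0.0000 0.0000 0.0000 0 0 -0.140 1;
0.0000 0.0000 0.0000 0 0 -0.140 1;
0.0000 0.0000 0.0000 0 0 -0.140 1;
0.0000 0.0000 0.0000 0 0 -0.140 1;
0.0000 0.0000 0.0000 0 0 -0.140 1;
0.0000 0.0000 0.0000 0 0 -0.140 1;
0.0000 0.0000 0.0000 0 0 -0.140 1
end [0.445 0.01  0.215] 76.7555238101105
```

Request:
servo_tool --moves "0.001 -0.013 0 -0.005 0 -0.13 1; 0.0018 -0.0129 0 -0.005 0 -0.14 1; 0.0027 -0.0127 0 -0.005 0 -0.14 1; 0.0036 -0.0125 0 -0.005 0 -0.14 1; 0.004 -0.011 0 0 0 -0.14 1; 0.0045 -0.009 0 0 0 -0.14 1; 0.003 -0.006 0 0 0 -0.14 1; 0.001 -0.002 0 0 0 -0.14 1"

```text
time_s: 10.6
tool_pos: [0.4398, 0.0198, 0.2111]
tool_rot: [-179.8, 0.1, 39.6]
force: [-0.5, 0.0, -3.5]
grip_width: 0.0136
```

Run:
```python
from plan import *
o=env.get_obs();print(o["qpos"].round(2),o["tool_pos"],o["tool_rot"],o["force"])
```

```text
[-50.48 -10.72  40.45 114.05   7.05  74.42 -62.86] [0.43978171 0.01975062 0.21109096] [-1.79799264e+02  5.71356170e-02  3.95790188e+01] [-0.53276326  0.03841938 -3.53728617]
```

Request:
servo_tool --moves "-0.001 0.003 0 0 0 -0.14 1; -0.001 0.003 0 0 0 -0.14 1; -0.002 0.003 0 0 0 -0.14 1; -0.002 0.003 0 0 0 -0.14 1; 0 0 0 0 0 -0.14 1; 0 0 0 0 0 -0.14 1; 0 0 0 0 0 -0.14 1; 0 0 0 0 0 -0.14 1; 0 0 0 0 0 -0.12 1; 0 0 0 0 0 -0.1 1; 0 0 0 0 0 -0.06 1; 0 0 0 0 0 -0.03 1"

```text
time_s: 11.6
tool_pos: [0.4394, 0.0153, 0.2085]
tool_rot: [-179.5, 0.1, 84.7]
force: [0.7, 0.1, -5.3]
grip_width: 0.0136
```

Run:
```python
from plan import *
o=env.get_obs();print(o["qpos"].round(2),o["tool_pos"],o["tool_rot"],o["force"])
t=env.read_camera("top");s=env.read_camera("side");save(s,"s8")
w=env.read_camera("wrist");save(w,"w8")
cv2.imwrite("pics/t8.png",cv2.cvtColor(cv2.resize(t["img"][140:260,180:470],None,fx=2.75,fy=2.75,interpolation=cv2.INTER_CUBIC),cv2.COLOR_RGB2BGR))
```

```text
[-56.17 -11.69  45.86 114.2    8.59  74.69 -18.59] [0.43942571 0.01533496 0.20849612] [-1.79484361e+02  7.27283757e-02  8.46826857e+01] [ 0.65284016  0.08036359 -5.29311375]
```

View pics/s8.png

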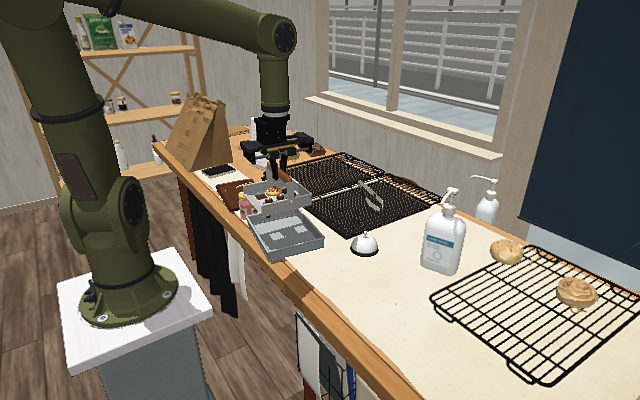

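View pics/w8.png

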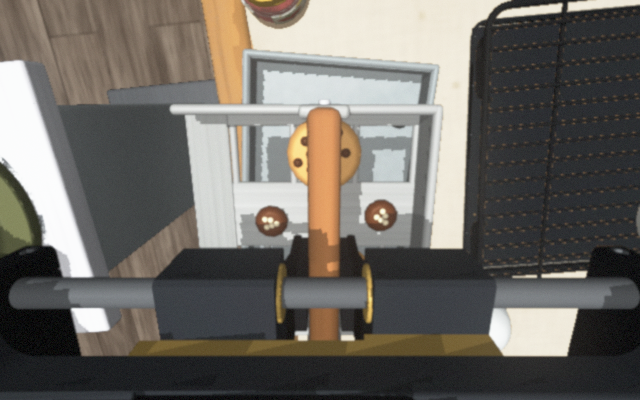

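View pics/t8.png

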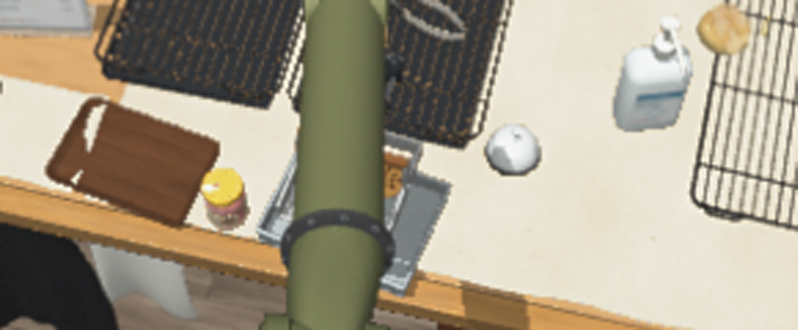

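Request:
servo_tool --moves "0 0.002 0.004 -0.01 0 0.04 1; 0 0.003 0.008 -0.01 0 0.06 1; 0 0.003 0.012 0 0 0.05 1; 0 0.002 0.014 0 0 0 1; -0.002 0 0.014 0 0 0 1; -0.002 0 0.012 0 0 0 1; -0.002 0 0.008 0 0 0 1; 0 0 0.003 0 0 0 1; 0 0 0 0 0 0 1"

```text
time_s: 12.5
tool_pos: [0.4498, 0.0073, 0.1269]
tool_rot: [179.7, 0.1, 79.2]
force: [-0.1, 0.3, -3.6]
grip_width: 0.0138
```

Run:
```python
from plan import *
o=env.get_obs();print(o["qpos"].round(2),o["tool_pos"],o["tool_rot"],o["force"])
t=env.read_camera("top");s=env.read_camera("side")
w=env.read_camera("wrist");save(w,"w9")
cv2.imwrite("pics/s9.png",cv2.cvtColor(cv2.resize(s["img"][130:290,190:390],None,fx=3.5,fy=3.5,interpolation=cv2.INTER_CUBIC),cv2.COLOR_RGB2BGR))
```

```text
[-55.35  -4.4   49.91 119.6    3.99  63.05 -18.13] [0.44978144 0.00725953 0.12693921] [1.79716913e+02 1.23192871e-01 7.91894600e+01] [-0.0850619   0.31713986 -3.58709388]
```

View pics/s9.png

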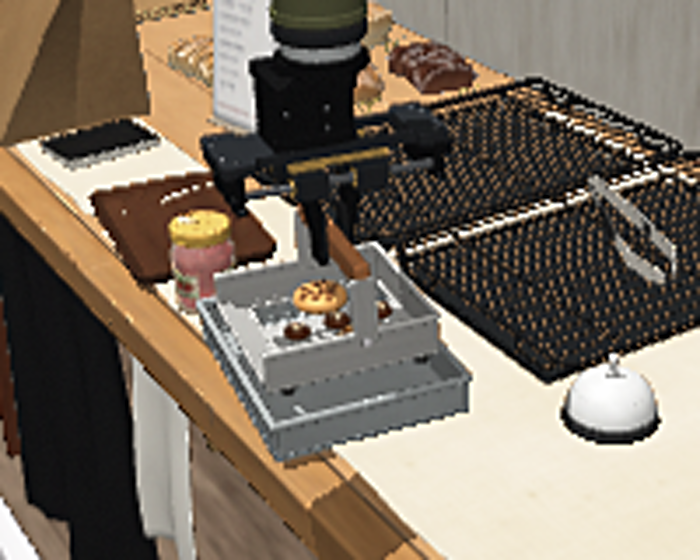

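View pics/w9.png

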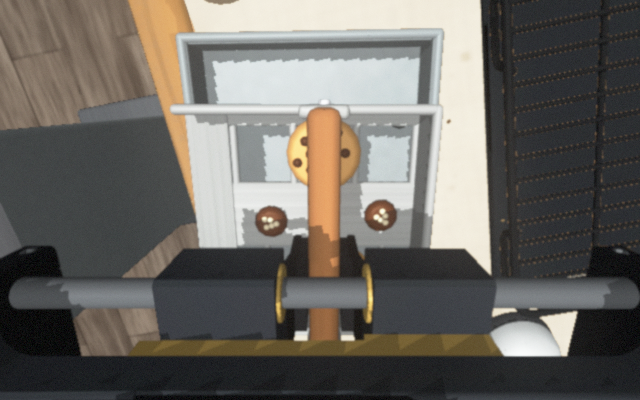

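Request:
servo_tool --moves "0 -0.003 -0.004 0 0 0 1; 0 -0.003 -0.004 0.01 0 -0.04 1; 0 0 0 0 0 0 1; 0.022 0 0 0 0 0 1; -0.022 0 0 0 0 0 1; -0.022 0 0 0 0 0 1; 0.022 0 0 0 0 0 1; 0.022 0 0 0 0 0 1; -0.022 0 0 0 0 0 1; 0 0 0 0 0 0 1; 0 0 0 0 0 0 1"

```text
time_s: 13.57
tool_pos: [0.4499, 0.0118, 0.145]
tool_rot: [179.1, -0.6, 80.7]
force: [-0.5, 1.3, -4.1]
grip_width: 0.0135
```

```bash
cat > look.py <<'E'
from plan import *
n=sys.argv[1]
o=env.get_obs();print(o["time_s"],o["qpos"].round(2),o["tool_pos"].round(4),o["tool_rot"].round(2),o["force"].round(1))
s=env.read_camera("side");w=env.read_camera("wrist")
a=cv2.resize(s["img"][130:290,190:390],None,fx=2.5,fy=2.5,interpolation=cv2.INTER_CUBIC)
b=w["img"][:,150:450]
cv2.imwrite(f"pics/{n}.png",cv2.cvtColor(np.hstack([a,cv2.resize(b,(300,400))]),cv2.COLOR_RGB2BGR))
E
python3 look.py k1
```

```text
13.5667 [-55.59  -6.98  48.9  118.9    5.42  64.8  -18.42] [0.4499 0.0118 0.145 ] [179.14  -0.61  80.72] [-0.5  1.3 -4.1]
```

View pics/k1.png

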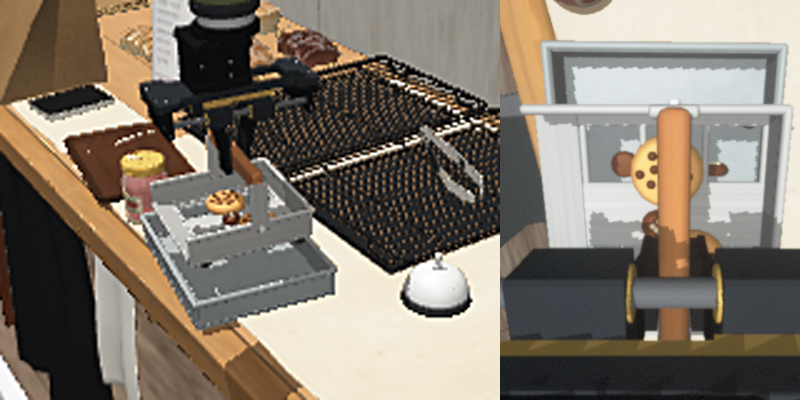

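Request:
servo_tool --moves "0 -0.004 0.008 0.03 -0.02 0 1; 0.024 0 0 0 0 0 1; -0.024 0 0 0 0 0 1; -0.024 0 0 0 0 0 1; 0.024 0 0 0 0 0 1; 0.024 0 0 0 0 0 1; -0.024 0 0 0 0 0 1; -0.024 0 0 0 0 0 1; 0.024 0 0 0 0 0 1; 0.024 0 0 0 0 0 1; -0.024 0 0 0 0 0 1; 0 0 0 0 0 0 1; 0 0 0 0 0 0 1"

```text
time_s: 14.75
tool_pos: [0.4437, 0.0136, 0.1316]
tool_rot: [-179.5, 0.5, 80.8]
force: [0.3, 0.2, -3.8]
grip_width: 0.0135
```

```bash
python3 look.py k2
```

```text
14.75 [-55.87  -4.9   49.2  119.36   4.5   64.55 -17.92] [0.4437 0.0136 0.1316] [-179.48    0.51   80.84] [ 0.3  0.2 -3.8]
```

View pics/k2.png

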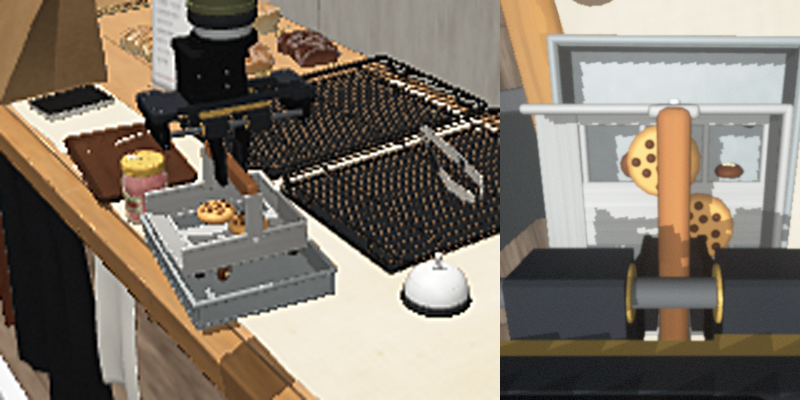

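Request:
servo_tool --moves "-0.004 0 0 -0.015 0.01 0 1; 0.026 0 0 0 0 0 1; -0.026 0 0 0 0 0 1; -0.026 0 0 0 0 0 1; 0.026 0 0 0 0 0 1; 0.026 0 0 0 0 0 1; -0.026 0 0 0 0 0 1; -0.026 0 0 0 0 0 1; 0.026 0 0 0 0 0 1; 0.026 0 0 0 0 0 1; -0.026 0 0 0 0 0 1; -0.026 0 0 0 0 0 1; 0.026 0 0 0 0 0 1; 0 0 0 0 0 0 1; 0 0 0 0 0 0 1"

```text
time_s: 16.1
tool_pos: [0.4433, 0.0019, 0.1317]
tool_rot: [179.7, 0.3, 80.4]
force: [-0.3, -1.1, -4.4]
grip_width: 0.0135
```

```bash
cat > look.py <<'E'
from plan import *
n=sys.argv[1]
o=env.get_obs();print(o["time_s"],o["qpos"].round(2),o["tool_pos"].round(4),o["tool_rot"].round(2),o["force"].round(1))
s=env.read_camera("side");w=env.read_camera("wrist")
a=cv2.resize(s["img"][190:270,240:330],None,fx=5,fy=5,interpolation=cv2.INTER_CUBIC)
b=w["img"][40:260,150:450];b=cv2.resize(b,None,fx=400/b.shape[0]*.8,fy=400/b.shape[0])[:, :350]
cv2.imwrite(f"pics/{n}.png",cv2.cvtColor(np.hstack([cv2.resize(a,(450,400)),b[:400]]),cv2.COLOR_RGB2BGR))
E
python3 look.py k3
```

```text
16.1 [-55.16  -6.22  49.5  120.07   5.64  63.89 -17.85] [0.4433 0.0019 0.1317] [179.71   0.27  80.44] [-0.3 -1.1 -4.4]
```

View pics/k3.png

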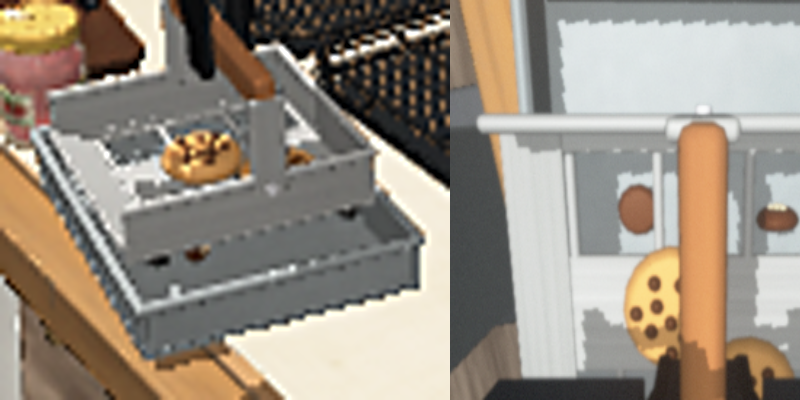

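```bash
cat > minis.py <<'E'
from h import *
o=env.get_obs()
for n in("wrist","side"):
    c=env.read_camera(n)
    if n=="wrist": c=wristT(c,o)
    Q=cloud(c);hsv=cv2.cvtColor(c["img"],cv2.COLOR_RGB2HSV)
    m=((hsv[...,0]<14)|(hsv[...,0]>172))&(hsv[...,1]>90)&(hsv[...,2]<150)&(hsv[...,2]>20)&(Q[...,0]>.32)&(Q[...,0]<.56)&(Q[...,1]>-.13)&(Q[...,1]<.14)&(Q[...,2]<.08)&(Q[...,2]>-.02)
    k,l,st,ce=cv2.connectedComponentsWithStats(m.astype(np.uint8))
    for i in range(1,k):
        if st[i,4]>8: print(n,ce[i].round(),st[i,4],np.median(Q[l==i],0).round(3))
E
python3 minis.py
```

```text
wrist [278. 156.] 164 [0.413 0.041 0.013]
wrist [375. 161.] 217 [0.488 0.03  0.025]
wrist [290. 196.] 37 [0.425 0.025 0.069]
wrist [292. 208.] 34 [0.424 0.017 0.069]
wrist [278. 213.] 37 [0.414 0.015 0.069]
wrist [301. 217.] 37 [0.429 0.009 0.069]
wrist [288. 222.] 36 [0.42  0.007 0.069]
wrist [302. 234.] 31 [ 0.427 -0.003  0.068]
wrist [368. 245.] 30 [ 0.47  -0.018  0.069]
side [282. 220.] 11 [ 0.432 -0.002  0.067]
```

Run:
```python
from h import *
c=env.read_camera("side")
for u,v in((279.4,241),(271,242)): print(onplane(c,u,v,.01).round(3), pt(c,u,v).round(3), c["img"][int(v),int(u)])
cv2.imwrite("pics/z1.png",cv2.cvtColor(cv2.resize(c["img"][195:265,245:325],None,fx=8,fy=8,interpolation=cv2.INTER_NEAREST),cv2.COLOR_RGB2BGR))
```

```text
[ 0.411 -0.018  0.01 ] [ 0.411 -0.018  0.01 ] [37  9  0]
[ 0.388 -0.009  0.01 ] [ 0.364 -0.058  0.045] [0 0 0]
```

View pics/z1.png

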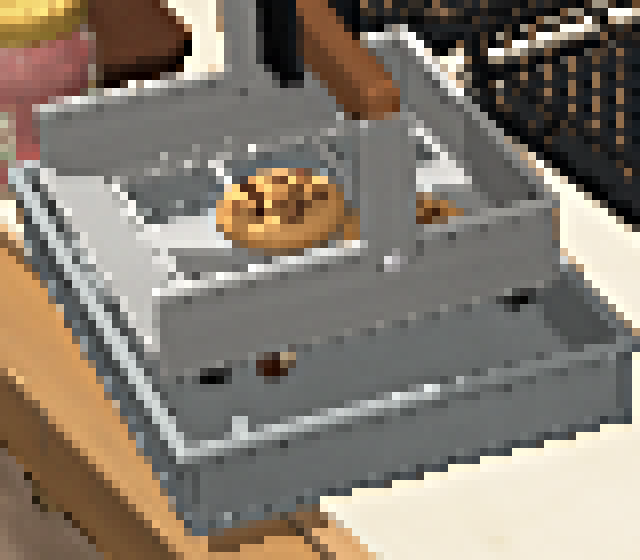

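Request:
servo_tool --moves "0 0 0 0 0 0 1; 0 0 -0.006 0 0 0 1; 0 0 -0.014 0 0 0 1; 0 0 -0.02 0 0 0 1; 0 0 -0.02 0 0 0 1; 0 0 -0.02 0 0 0 1; 0 0 -0.014 0 0 0 1; 0 0 -0.006 0 0 0 1; 0 0 0 0 0 0 1"

```text
time_s: 17.1
tool_pos: [0.4417, 0.0022, 0.2376]
tool_rot: [179.8, 0.3, 80.4]
force: [0.7, -0.0, -4.4]
grip_width: 0.0134
```

```bash
python3 look.py k4; python3 minis.py
python3 - <<'E'
from plan import *
plan([.454,.375,.225],168,[.006,.012]+[.018]*16+[.018,.018],5,start=2)
E
```

```text
17.1 [-54.36 -13.36  44.29 111.92   9.85  77.82 -22.58] [0.4417 0.0022 0.2376] [179.81   0.29  80.35] [ 0.7 -0.  -4.4]
wrist [300. 138.] 61 [0.421 0.044 0.013]
wrist [286. 138.] 26 [0.407 0.046 0.013]
wrist [366. 142.] 62 [0.49  0.03  0.026]
side [294. 226.] 30 [0.487 0.023 0.016]
side [270. 233.] 24 [0.41  0.037 0.011]
side [279. 238.] 22 [ 0.41  -0.016  0.02 ]
0.0059 -0.0008 0.0002 0 0 -0.000 1;
0.0119 -0.0016 0.0003 0 0 -0.000 1;
0.0178 -0.0024 0.0005 0 0 -0.175 1;
0.0180 -0.0008 0.0005 0 0 -0.175 1;
0.0180 0.0008 0.0005 0 0 -0.175 1;
0.0178 0.0023 0.0005 0 0 -0.175 1;
0.0176 0.0039 0.0005 0 0 -0.175 1;
0.0172 0.0054 0.0005 0 0 -0.175 1;
0.0166 0.0069 0.0005 0 0 -0.175 1;
0.0160 0.0083 0.0005 0 0 -0.175 1;
0.0152 0.0097 0.0005 0 0 -0.175 1;
0.0143 0.0110 0.0005 0 0 -0.175 1;
0.0133 0.0122 0.0005 0 0 -0.175 1;
0.0122 0.0133 0.0005 0 0 -0.175 1;
0.0110 0.0143 0.0005 0 0 -0.175 1;
0.0097 0.0152 0.0005 0 0 -0.175 1;
0.0083 0.0160 0.0005 0 0 -0.175 1;
0.0069 0.0166 0.0005 0 0 -0.175 1;
0.0054 0.0172 0.0005 0 0 -0.175 1;
0.0039 0.0176 0.0005 0 0 -0.092 1
end [0.4528307  0.34358713 0.22584183] 168.0
```

View pics/k4.png

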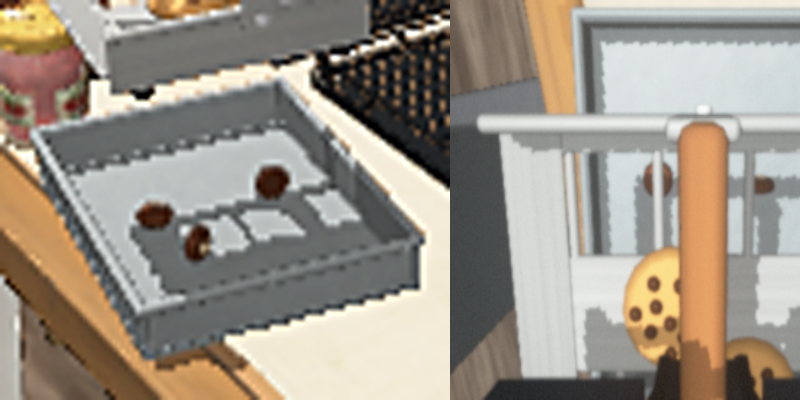

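All three minis now lie in the tin, at (155,215), (272,180) and (198,242) in the left view, two of them standing on edge. Both cookies are still in the sieve, so it goes to the tray.

Request:
servo_tool --moves "0.006 -0.001 0 0 0 0 1; 0.012 -0.0015 0 0 0 -0.04 1; 0.018 -0.0024 0 0 0 -0.1 1; 0.018 -0.0015 0 0 0 -0.17 1; 0.018 0 0 0 0 -0.175 1; 0.018 0.0015 0 0 0 -0.175 1; 0.0177 0.003 0 0 0 -0.175 1; 0.0175 0.0045 0 0 0 -0.175 1; 0.017 0.006 0 0 0 -0.175 1; 0.0163 0.0075 0 0 0 -0.175 1; 0.0155 0.009 0 0 0 -0.175 1"

```text
time_s: 18.22
tool_pos: [0.4312, 0.2034, 0.226]
tool_rot: [-179.1, 0.1, 128.0]
force: [0.4, 0.1, -2.9]
grip_width: 0.0134
```

Run:
```python
from plan import *
o=env.get_obs();print(o["time_s"],o["qpos"].round(2),o["tool_pos"].round(4),o["tool_rot"].round(2),o["force"].round(1))
plan([.454,.375,.215],168,[.018]*8+[.016,.012,.008,.004,.002],5,start=0)
```

```text
18.2167 [-68.48  -3.83  38.68 107.93   2.66  76.01   7.47] [0.4312 0.2034 0.226 ] [-1.7905e+02  5.0000e-02  1.2801e+02] [ 0.4  0.1 -2.9]
0.0126 0.0128 0.0011 0 0 -0.175 1;
0.0114 0.0139 0.0011 0 0 -0.175 1;
0.0102 0.0148 0.0011 0 0 -0.175 1;
0.0088 0.0156 0.0011 0 0 -0.175 1;
0.0074 0.0164 0.0011 0 0 -0.175 1;
0.0060 0.0169 0.0011 0 0 -0.175 1;
0.0045 0.0174 0.0011 0 0 -0.175 1;
0.0029 0.0177 0.0011 0 0 -0.174 1;
0.0012 0.0159 0.0010 0 0 -0.000 1;
0.0009 0.0119 0.0008 0 0 -0.000 1;
0.0001 0.0015 0.0001 0 0 -0.000 1;
0.0000 0.0000 0.0000 0 0 -0.000 1;
0.0000 0.0000 0.0000 0 0 -0.000 1
end [0.454 0.375 0.215] 168.0
```

Request:
servo_tool --moves "0.0126 0.0128 0.001 -0.01 0 -0.175 1; 0.0114 0.0139 0.001 -0.01 0 -0.175 1; 0.0102 0.0148 0.001 -0.01 0 -0.175 1; 0.0088 0.0156 0.001 0 0 -0.175 1; 0.0074 0.0164 0.001 0 0 -0.175 1; 0.006 0.0169 0.001 0 0 -0.175 1; 0.0045 0.0165 0.001 0 0 -0.175 1; 0.003 0.014 0.001 0 0 -0.15 1; 0.0012 0.011 0.001 0 0 -0.05 1; 0.001 0.007 0.001 0 0 0 1; 0 0.003 0 0 0 0 1; 0 0 0 0 0 0 1"

```text
time_s: 19.22
tool_pos: [0.4225, 0.4009, 0.2005]
tool_rot: [-179.4, -1.0, 174.5]
force: [0.9, 0.2, -3.4]
grip_width: 0.0132
```

```bash
cat > look2.py <<'E'
from plan import *
n=sys.argv[1]
o=env.get_obs();print(o["time_s"],o["qpos"].round(2),o["tool_pos"].round(4),o["tool_rot"].round(2),o["force"].round(1))
s=env.read_camera("side");w=env.read_camera("wrist");t=env.read_camera("top")
a=cv2.resize(s["img"][110:230,170:320],(400,320),interpolation=cv2.INTER_CUBIC)
d=cv2.resize(t["img"][140:260,180:330],(400,320),interpolation=cv2.INTER_CUBIC)
b=cv2.resize(w["img"],(400,250))
im=np.zeros((570,800,3),np.uint8);im[:320,:400]=a;im[:320,400:]=d;im[320:,:400]=b
cv2.imwrite(f"pics/{n}.png",cv2.cvtColor(im,cv2.COLOR_RGB2BGR))
E
python3 look2.py y1
```

```text
19.2167 [-73.42  13.08  32.09  95.79  -7.54  74.35  44.68] [0.4225 0.4009 0.2005] [-179.4    -1.03  174.48] [ 0.9  0.2 -3.4]
```

View pics/y1.png

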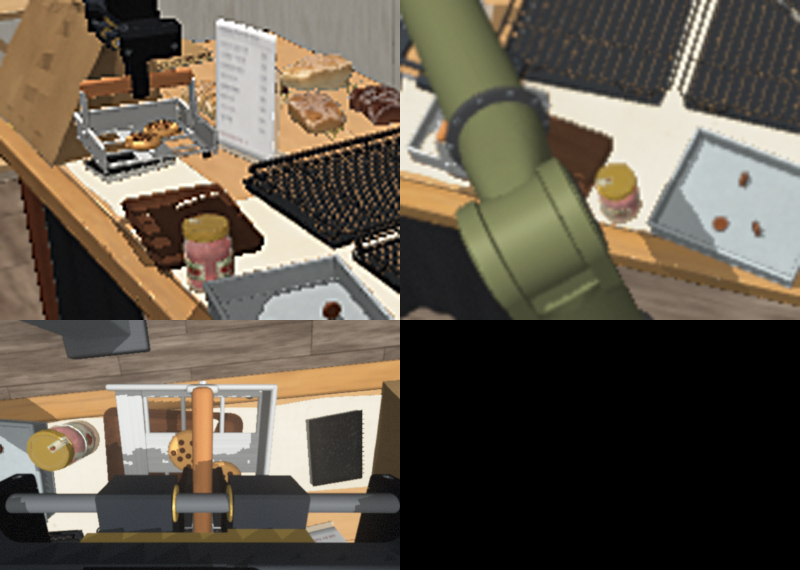

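Request:
servo_tool --moves "-0.005 -0.003 0.002 -0.01 -0.035 0.05 1; -0.01 -0.006 0.006 0 0 0.05 1; -0.01 -0.007 0.008 0 0 0.03 1; -0.007 -0.005 0.008 0 0 0 1; -0.003 -0.002 0.006 0 0 0 1; 0 0 0.003 0 0 0 1; 0 0 0 0 0 0 1"

```text
time_s: 19.95
tool_pos: [0.4609, 0.3618, 0.1665]
tool_rot: [-179.7, 0.1, 169.8]
force: [-0.2, 0.3, -4.3]
grip_width: 0.0133
```

```bash
python3 look2.py y2;python3 - <<'E'
from h import *
o=env.get_obs()
c=wristT(env.read_camera("wrist"),o);Q=cloud(c);hsv=cv2.cvtColor(c["img"],cv2.COLOR_RGB2HSV)
s=env.read_camera("side");S=cloud(s);hs=cv2.cvtColor(s["img"],cv2.COLOR_RGB2HSV)
for Q,h in((Q,hsv),(S,hs)):
    m=(h[...,0]<14)&(h[...,1]>110)&(h[...,2]<130)&(h[...,2]>30)&(Q[...,0]>.3)&(Q[...,0]<.62)&(Q[...,1]>.2)&(Q[...,1]<.55)&(Q[...,2]<.03)&(Q[...,2]>-.01)
    q=Q[m];print(m.sum(),q.min(0).round(3),q.max(0).round(3),cv2.minAreaRect((q[:,:2]*1000).astype(np.float32)))
E
```

```text
19.95 [-70.09  14.57  34.16  98.57  -8.41  69.65  45.93] [0.4609 0.3618 0.1665] [-1.7973e+02  6.0000e-02  1.6976e+02] [-0.2  0.3 -4.3]
5486 [0.37  0.223 0.004] [0.533 0.46  0.03 ] ((449.2676696777344, 334.3105163574219), (232.05174255371094, 147.74623107910156), 81.02179718017578)
732 [ 0.334  0.223 -0.01 ] [0.608 0.462 0.025] ((468.0060729980469, 337.72918701171875), (241.3940887451172, 216.96212768554688), 71.3551025390625)
```

View pics/y2.png

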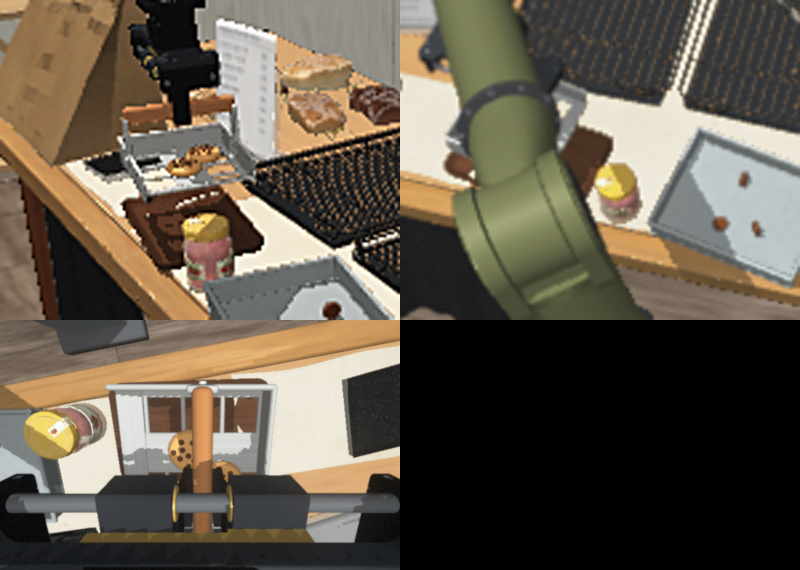

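Request:
servo_tool --moves "0.004 0.003 0.004 -0.03 0 0 1; 0.004 0.004 0.005 -0.06 0 0 1; 0.002 0.002 0.004 -0.09 0 0 1; 0 0 0 -0.1 0 0 1; 0 0 0 -0.1 0 0 1; 0 0 0 -0.1 0 0 1"

```text
time_s: 20.7
tool_pos: [0.4483, 0.3834, 0.1552]
tool_rot: [165.6, 0.2, 170.6]
force: [-0.3, -0.5, -3.3]
grip_width: 0.0134
```

Run:
```python
from plan import *
o=env.get_obs();print(o["time_s"],o["qpos"].round(2),o["tool_pos"].round(4),o["tool_rot"].round(2),o["force"].round(1))
Rm=R.from_euler("xyz",o["tool_rot"],degrees=True).as_matrix();print(Rm.round(3))
```

```text
20.7 [-68.1    7.11  33.18 108.6  -16.84  56.06  53.45] [0.4483 0.3834 0.1552] [165.55   0.23 170.59] [-0.3 -0.5 -3.3]
[[-0.987  0.157  0.045]
 [ 0.164  0.956  0.245]
 [-0.004  0.249 -0.968]]
```

Request:
servo_tool --moves "0 -0.002 0 -0.1 0 0 1; 0 -0.002 0 -0.1 0 0 1; 0 -0.002 0 -0.1 0 0 1; 0 -0.002 0 -0.1 0 0 1; 0 -0.001 0 -0.1 0 0 1; 0 -0.001 0 -0.1 0 0 1; 0 0 0 -0.1 0 0 1; 0 0 0 -0.1 0 0 1; 0 0 0 -0.05 0 0 1; 0 0 0 0 0 0 1"

```text
time_s: 21.53
tool_pos: [0.4406, 0.3746, 0.152]
tool_rot: [139.8, 0.5, 171.0]
force: [1.0, -0.7, -4.2]
grip_width: 0.0132
```

```bash
python3 look2.py y3
```

```text
21.5333 [-60.74  -0.58  37.46 125.15 -51.32  43.59  92.82] [0.4406 0.3746 0.152 ] [139.75   0.47 171.01] [ 1.  -0.7 -4.2]
```

View pics/y3.png

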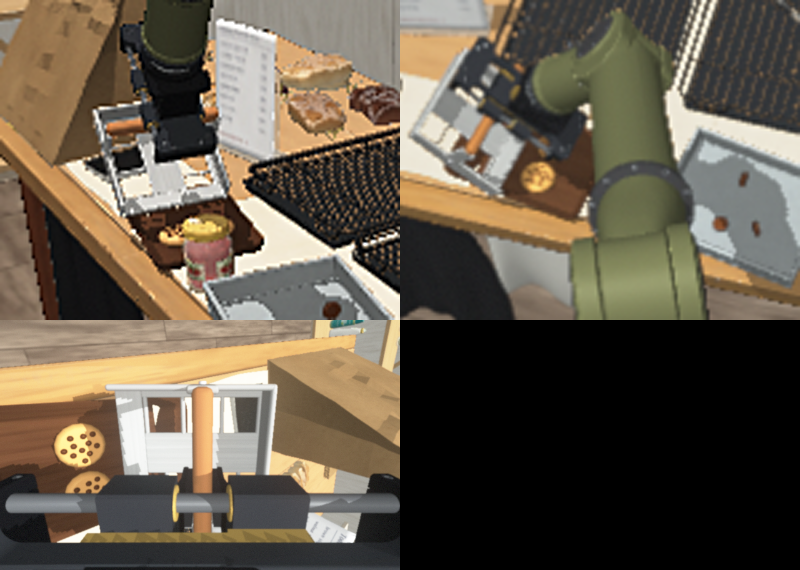

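Request:
servo_tool --moves "0 0.005 -0.006 0.02 0 0 1; 0 0.01 -0.012 0.05 0 0 1; 0 0.01 -0.014 0.1 0 0 1; 0 0.007 -0.015 0.15 0 0 1; 0 0.004 -0.015 0.15 0 0 1; 0 0.003 -0.015 0.15 0 0 1; 0 0.002 -0.015 0.15 0 0 1; 0 0.001 -0.012 0.15 0 0 1; 0 0 -0.008 0.15 0 0 1; 0 0 -0.004 0.1 0 0 1; 0 0 0 0.05 0 0 1; 0 0 0 0 0 0 1"

```text
time_s: 22.68
tool_pos: [0.4343, 0.3632, 0.2913]
tool_rot: [176.3, 1.2, 171.2]
force: [-0.9, 0.0, -3.3]
grip_width: 0.0135
```

```bash
python3 look2.py y4
```

```text
22.6833 [-65.79   3.89  25.5   94.15  -3.2   78.78  41.4 ] [0.4343 0.3632 0.2913] [176.33   1.23 171.22] [-0.9  0.  -3.3]
```

View pics/y4.png

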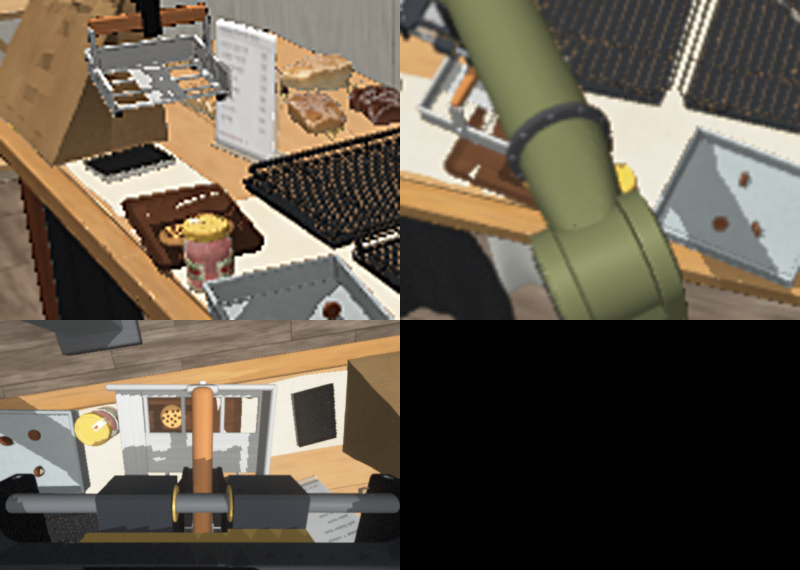

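Run:
```python
from plan import *
plan([.56,.05,.28],90,[.008,.016]+[.025]*14,6,start=0)
```

```text
-0.0041 -0.0069 0.0002 0 0 0.209 1;
-0.0096 -0.0128 0.0005 0 0 0.209 1;
-0.0170 -0.0183 0.0008 0 0 0.209 1;
-0.0188 -0.0164 0.0008 0 0 0.209 1;
-0.0205 -0.0144 0.0008 0 0 0.209 1;
-0.0218 -0.0121 0.0008 0 0 0.209 1;
-0.0230 -0.0098 0.0008 0 0 0.209 1;
-0.0239 -0.0073 0.0008 0 0 0.209 1;
-0.0245 -0.0048 0.0008 0 0 0.209 1;
-0.0249 -0.0022 0.0008 0 0 0.209 1;
-0.0250 0.0004 0.0008 0 0 0.209 1;
-0.0248 0.0030 0.0008 0 0 0.209 1;
-0.0244 0.0056 0.0008 0 0 0.209 1;
-0.0236 0.0081 0.0008 0 0 0.107 1;
-0.0102 0.0041 0.0003 0 0 -0.000 1;
0.0000 0.0000 0.0000 0 0 -0.000 1
end [0.56 0.05 0.28] 90.0
```

Request:
servo_tool --moves "-0.004 -0.007 0 0.03 0 0.1 1; -0.0096 -0.0128 0 0.03 0 0.15 1; -0.016 -0.0185 0 0.03 0 0.209 1; -0.018 -0.017 0 0.03 0 0.209 1; -0.02 -0.015 0 0 0 0.209 1; -0.0215 -0.0125 0 0 0 0.209 1; -0.023 -0.01 0 0 0 0.209 1; -0.0239 -0.0075 0 0 0 0.209 1; -0.0245 -0.005 0 0 0 0.209 1; -0.025 -0.002 0 0 0 0.209 1; -0.025 0 0 0 0 0.209 1; -0.0248 0.003 0 0 0 0.209 1; -0.0244 0.0055 0 0 0 0.2 1"

```text
time_s: 23.92
tool_pos: [0.5536, 0.0693, 0.2799]
tool_rot: [179.8, -0.9, 94.4]
force: [0.1, -0.2, -3.8]
grip_width: 0.0135
```

Run:
```python
from plan import *
o=env.get_obs();print(o["time_s"],o["qpos"].round(2),o["tool_pos"].round(4),o["tool_rot"].round(2),o["force"].round(1))
plan([.515,-.36,.26],50,[.025]*15+[.018,.012,.008,.004],3,start=0)
```

```text
23.9167 [-49.23   6.49  43.69  94.02  -5.45  81.08  -0.52] [0.5536 0.0693 0.2799] [179.79  -0.91  94.38] [ 0.1 -0.2 -3.8]
-0.0246 -0.0041 0.0012 0 0 0.105 1;
-0.0248 -0.0028 0.0012 0 0 0.105 1;
-0.0249 -0.0015 0.0012 0 0 0.105 1;
-0.0250 -0.0002 0.0012 0 0 0.105 1;
-0.0249 0.0011 0.0012 0 0 0.105 1;
-0.0249 0.0024 0.0012 0 0 0.105 1;
-0.0247 0.0037 0.0012 0 0 0.105 1;
-0.0245 0.0050 0.0012 0 0 0.105 1;
-0.0242 0.0062 0.0012 0 0 0.105 1;
-0.0238 0.0075 0.0012 0 0 0.105 1;
-0.0234 0.0087 0.0012 0 0 0.105 1;
-0.0229 0.0100 0.0012 0 0 0.105 1;
-0.0224 0.0111 0.0012 0 0 0.105 1;
-0.0217 0.0123 0.0012 0 0 0.105 1;
-0.0211 0.0134 0.0012 0 0 0.083 1;
-0.0148 0.0103 0.0008 0 0 -0.000 1;
-0.0098 0.0069 0.0006 0 0 -0.000 1;
-0.0066 0.0046 0.0004 0 0 -0.000 1;
-0.0033 0.0023 0.0002 0 0 -0.000 1
end [ 0.51629257 -0.34560651  0.26066682] 50.0
```

Request:
servo_tool --moves "-0.0246 -0.004 0 0.005 -0.015 0.105 1; -0.0248 -0.0028 0 0 -0.015 0.105 1; -0.025 -0.0015 0 0 0 0.105 1; -0.025 0 0 0 0 0.105 1; -0.025 0.001 0 0 0 0.105 1; -0.025 0.0025 0 0 0 0.105 1; -0.0247 0.0037 0 0 0 0.105 1; -0.0245 0.005 0 0 0 0.105 1; -0.0242 0.006 0 0 0 0.105 1; -0.0238 0.0075 0 0 0 0.105 1; -0.0234 0.0087 0 0 0 0.105 1; -0.022 0.0095 0 0 0 0.09 1; -0.016 0.008 0 0 0 0.06 1; -0.01 0.005 0 0 0 0.03 1; -0.004 0.002 0 0 0 0 1; 0 0 0 0 0 0 1"

```text
time_s: 25.25
tool_pos: [0.4896, -0.2998, 0.2751]
tool_rot: [-179.5, -0.8, 51.9]
force: [-0.4, -0.1, -2.6]
grip_width: 0.0136
```

Run:
```python
from plan import *
o=env.get_obs();print(o["time_s"],o["qpos"].round(2),o["tool_pos"].round(4),o["tool_rot"].round(2),o["force"].round(1))
t=env.read_camera("top");s=env.read_camera("side");w=env.read_camera("wrist");save(s,"s10");save(w,"w10")
d=cv2.resize(t["img"][140:290,180:470],None,fx=2.75,fy=2.75,interpolation=cv2.INTER_CUBIC)
cv2.imwrite("pics/t10.png",cv2.cvtColor(d,cv2.COLOR_RGB2BGR))
for u,v in((383.6,262),(412.7,265)): print(onplane(t,u,v,0).round(3))
```

```text
25.25 [-22.98  13.29  61.63  92.08 -12.55  82.18   1.75] [ 0.4896 -0.2998  0.2751] [-179.53   -0.76   51.92] [-0.4 -0.1 -2.6]
[ 0.333 -0.301  0.   ]
[ 0.347 -0.41   0.   ]
```

View pics/s10.png

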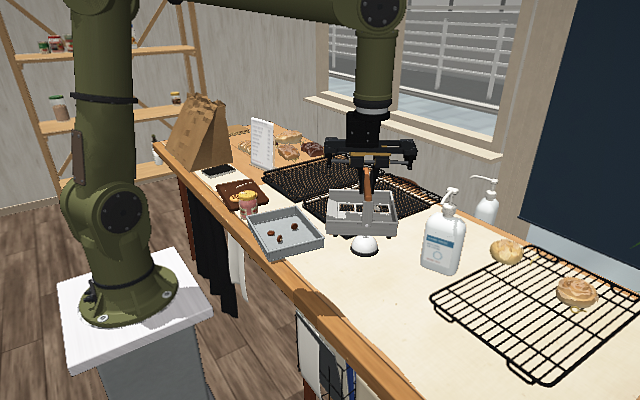

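View pics/t10.png

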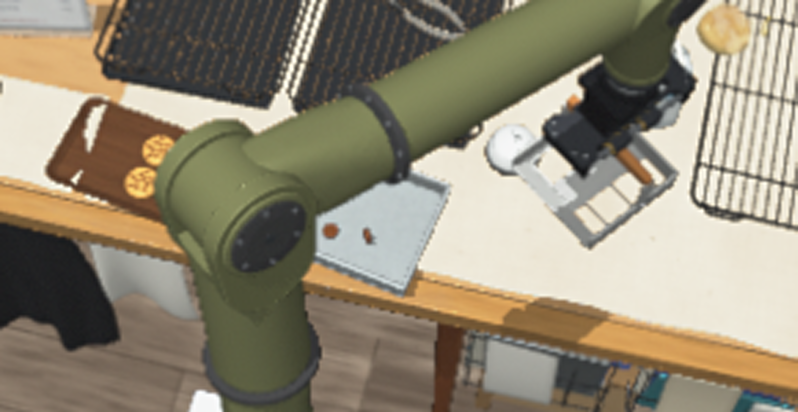

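View pics/w10.png

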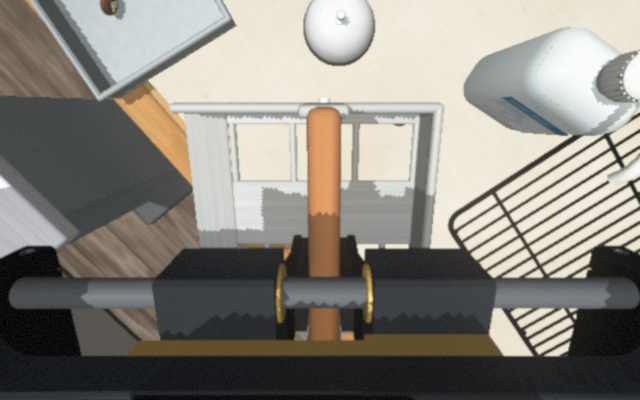

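Run:
```python
from plan import *
o=env.get_obs()
for n in("side","top","wrist"):
    c=env.read_camera(n)
    if n=="wrist":c=wristT(c,o)
    Q=cloud(c)
    for z0,z1 in((.03,.13),(.13,.26)):
        m=(Q[...,0]>.6)&(Q[...,0]<.8)&(Q[...,1]>-.47)&(Q[...,1]<-.26)&(Q[...,2]>z0)&(Q[...,2]<z1)
        if m.sum():print(n,z0,m.sum(),np.percentile(Q[m],[2,98],axis=0).round(3).tolist())
```

```text
side 0.03 1364 [[0.671, -0.408, 0.032], [0.731, -0.326, 0.128]]
side 0.13 869 [[0.654, -0.403, 0.131], [0.734, -0.328, 0.232]]
top 0.03 65 [[0.651, -0.448, 0.03], [0.762, -0.362, 0.111]]
top 0.13 66 [[0.658, -0.403, 0.134], [0.739, -0.364, 0.238]]
wrist 0.03 5223 [[0.674, -0.397, 0.033], [0.714, -0.306, 0.129]]
wrist 0.13 9130 [[0.651, -0.394, 0.132], [0.73, -0.311, 0.229]]
```

Request:
servo_tool --moves "-0.004 0.006 0.004 -0.008 -0.02 0 1; -0.007 0.013 0.01 -0.008 -0.01 0 1; -0.007 0.015 0.016 0 0 0 1; -0.004 0.012 0.02 0 0 0 1; 0 0.006 0.022 0 0 0 1; 0 0 0.022 0 0 0 1; 0 0 0.02 0 0 0 1; 0 0 0.014 0 0 0 1; 0 0 0.006 0 0 0 1; 0 0 0 0 0 0 1"

```text
time_s: 26.38
tool_pos: [0.53, -0.342, 0.131]
tool_rot: [179.9, 0.2, 53.5]
force: [0.4, 0.9, -3.0]
grip_width: 0.0138
```

Run:
```python
from plan import *
o=env.get_obs();print(o["time_s"],o["qpos"].round(2),o["tool_pos"].round(4),o["tool_rot"].round(2),o["force"].round(1))
s=env.read_camera("side");w=env.read_camera("wrist");save(s,"s11");save(w,"w11")
```

```text
26.3833 [-11.78  28.26  55.21  94.93 -24.29  69.68  12.3 ] [ 0.53  -0.342  0.131] [179.9    0.21  53.48] [ 0.4  0.9 -3. ]
```

View pics/s11.png

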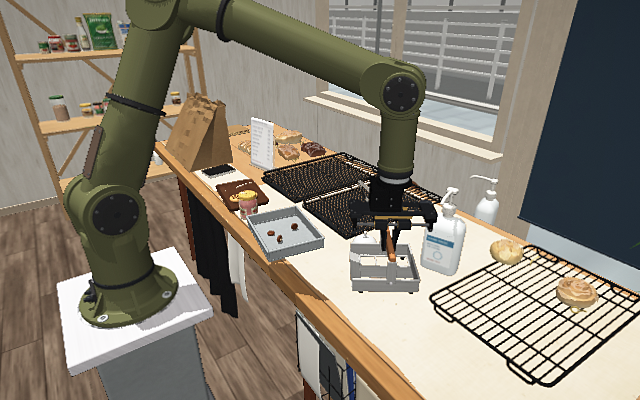

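View pics/w11.png

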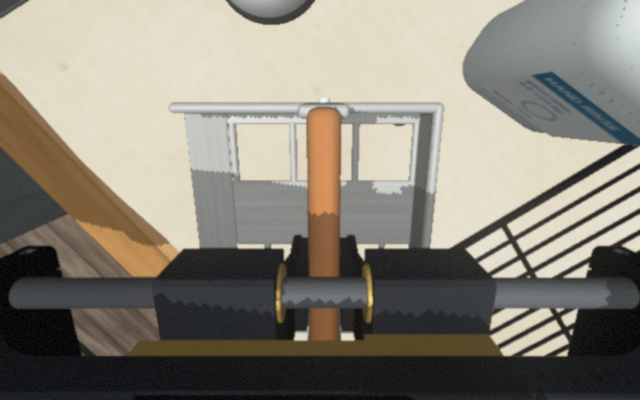

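Run:
```python
from plan import *
s=env.read_camera("side");t=env.read_camera("top")
for u,v in((434,300),(440,313),(435,306)): print(onplane(s,u,v,0.01).round(3),pt(s,u,v).round(3))
for u,v in((433,209),(449,219),(452,222)): print(onplane(t,u,v,0.01).round(3))
o=env.get_obs();w=wristT(env.read_camera("wrist"),o)
for u,v in((455,245),(500,225),(540,190)): print("w",onplane(w,u,v,0.01).round(3))
a=np.radians(53.5);ex=np.array([np.cos(a),np.sin(a)]);ey=np.array([-ex[1],ex[0]])
for x,y in((-76,-66),(76,-66),(-76,90),(76,90)): print("sieve",x,y,(o["tool_pos"][:2]+x/1000*ex+y/1000*ey).round(3))
```

```text
[ 0.587 -0.451  0.01 ] [ 0.571 -0.463  0.026]
[ 0.564 -0.488  0.01 ] [ 0.574 -0.482 -0.   ]
[ 0.573 -0.467  0.01 ] [ 0.57  -0.468  0.013]
[ 0.593 -0.452  0.01 ]
[ 0.564 -0.519  0.01 ]
[ 0.554 -0.532  0.01 ]
w [ 0.598 -0.449  0.01 ]
w [ 0.639 -0.456  0.01 ]
w [ 0.681 -0.448  0.01 ]
sieve -76 -66 [ 0.539 -0.444]
sieve 76 -66 [ 0.629 -0.322]
sieve -76 90 [ 0.414 -0.351]
sieve 76 90 [ 0.504 -0.229]
```

Request:
servo_tool --moves "0 -0.005 0.004 0 0 0 1; 0 -0.008 0.008 0 0 0 1; 0 -0.004 0.01 0 0 0 1; 0 0 0.01 0 0 0 1; 0 0 0.008 0 0 0 1; 0 0 0.004 0 0 0 1; 0 0 0 0 0 0 1"

```text
time_s: 27.22
tool_pos: [0.5191, -0.3344, 0.091]
tool_rot: [179.1, -0.1, 53.4]
force: [-0.1, 0.3, -3.1]
grip_width: 0.0138
```

Request:
servo_tool --moves "0 0 0.002 0.03 0 0 1; 0 0 0.003 0 0 0 1; 0 0 0.002 0 0 0 1; 0 0 0 0 0 0 1"

```text
time_s: 27.55
tool_pos: [0.5204, -0.3356, 0.0887]
tool_rot: [-179.9, -0.1, 53.5]
force: [-0.5, -0.3, -3.2]
grip_width: 0.0133
```

Request:
servo_tool --moves "0 0 0.002 0 0 0 1; 0 0 0.002 0 0 0 1; 0 0 0 0 0 0 1"

```text
time_s: 27.8
tool_pos: [0.5217, -0.3367, 0.0884]
tool_rot: [-180.0, -0.2, 53.5]
force: [-1.3, -0.9, -2.1]
grip_width: 0.0138
```

Request:
servo_tool --moves "0 0 0.003 0 0 0 1; 0 0 0.002 0 0 0 1; 0 0 0 0 0 0 1"

```text
time_s: 28.05
tool_pos: [0.5228, -0.3379, 0.0884]
tool_rot: [180.0, -0.4, 53.5]
force: [-1.8, -0.2, -2.5]
grip_width: 0.0136
```

Request:
servo_tool --moves "0 0 0 0 0 0 0.6; 0 0 0 0 0 0 0.4; 0 0 0 0 0 0 0.2; 0 0 0 0 0 0 0; 0 0 0 0 0 0 -0.2; 0 0 0 0 0 0 -0.4; 0 0 0 0 0 0 -0.4; 0 0 0 0 0 0 -0.4; 0 0 0 0 0 0 -0.4"

```text
time_s: 28.8
tool_pos: [0.5245, -0.3387, 0.0874]
tool_rot: [179.8, -0.3, 53.5]
force: [-0.4, -0.5, -0.6]
grip_width: 0.0588
```

Run:
```python
from plan import *
o=env.get_obs();print(o["time_s"],o["tool_pos"].round(4),o["tool_rot"].round(2),o["force"].round(1),o["grip_width"])
s=env.read_camera("side");w=env.read_camera("wrist");save(w,"w12")
cv2.imwrite("pics/s12.png",cv2.cvtColor(cv2.resize(s["img"][190:310,310:480],None,fx=4.5,fy=4.5,interpolation=cv2.INTER_CUBIC),cv2.COLOR_RGB2BGR))
```

```text
28.8 [ 0.5245 -0.3387  0.0874] [179.77  -0.33  53.52] [-0.4 -0.5 -0.6] 0.058839009182511726
```

View pics/s12.png

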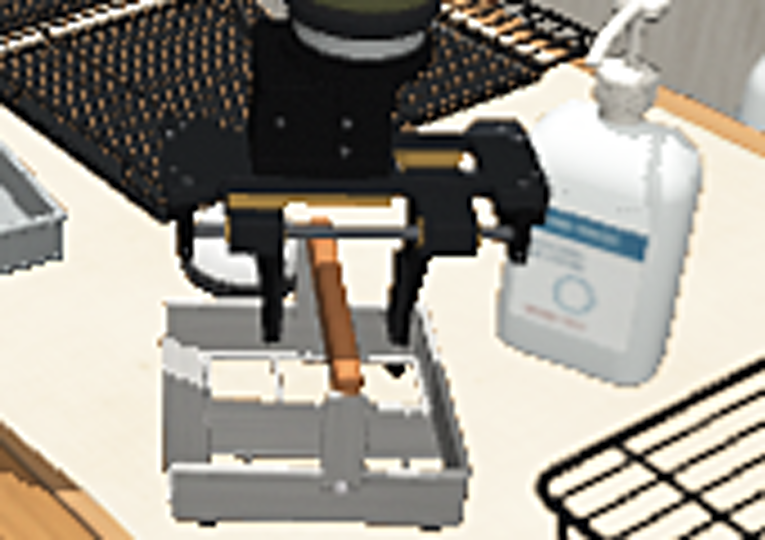

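View pics/w12.png

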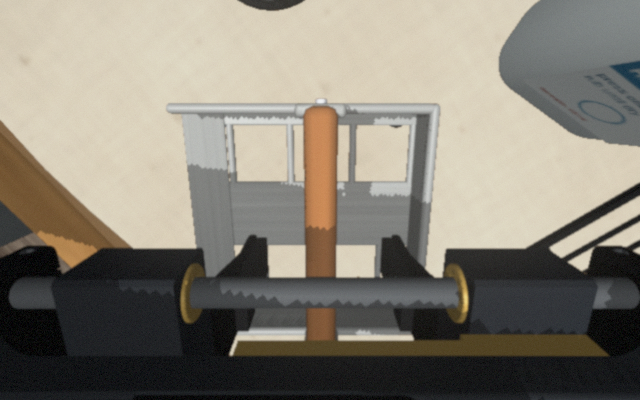

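The sieve stands level on the cream counter with the fingers open on both sides of the bar. I'll retreat straight up and check.

Request:
servo_tool --moves "0 0 -0.006 0 0 0 -0.4; 0 0 -0.012 0 0 0 -0.4; 0 0 -0.018 0 0 0 -0.4; 0 0 -0.02 0 0 0 -0.4; 0 0 -0.025 0 0 0 -0.4; 0 0 -0.03 0 0 0 -0.4; 0 0 -0.03 0 0 0 -0.4; 0 0 -0.02 0 0 0 -0.4; 0 0 -0.01 0 0 0 -0.4; 0 0 0 0 0 0 -0.4; 0 0 0 0 0 0 -0.4"

```text
time_s: 29.82
tool_pos: [0.5217, -0.3406, 0.2743]
tool_rot: [179.6, -0.4, 53.3]
force: [-0.2, -0.0, 0.3]
grip_width: 0.061
```

```bash
python3 - <<'E'
from plan import *
from bar import bar
o=env.get_obs();print(o["time_s"],o["tool_pos"].round(4),o["tool_rot"].round(2),o["force"].round(1),o["grip_width"],abs(o["joint_velocities"]).max())
s=env.read_camera("side");w=wristT(env.read_camera("wrist"),o);t=env.read_camera("top")
bar(w)
cv2.imwrite("pics/s13.png",cv2.cvtColor(cv2.resize(s["img"][160:320,190:470],None,fx=2.85,fy=2.85,interpolation=cv2.INTER_CUBIC),cv2.COLOR_RGB2BGR))
cv2.imwrite("pics/t13.png",cv2.cvtColor(cv2.resize(t["img"][140:260,180:470],None,fx=2.75,fy=2.75,interpolation=cv2.INTER_CUBIC),cv2.COLOR_RGB2BGR))
T=cloud(t);h=cv2.cvtColor(t["img"],cv2.COLOR_RGB2HSV)
m=(h[...,0]>10)&(h[...,0]<25)&(h[...,1]>100)&(h[...,2]>150)&(T[...,0]>.37)&(T[...,0]<.53)&(T[...,1]>.22)&(T[...,1]<.46)
k,l,st,ce=cv2.connectedComponentsWithStats(m.astype(np.uint8))
for i in range(1,k):
    if st[i,4]>8: print("cookie?",ce[i],st[i,4],np.median(T[l==i],0).round(3))
E
python3 minis.py
```

```text
29.8167 [ 0.5217 -0.3406  0.2743] [179.58  -0.36  53.33] [-0.2 -0.   0.3] 0.06099827006252169 0.9325727465965374
bar 316 328 102 248 524.0637817382812 -334.926513671875 (144.4250030517578, 11.617369651794434) 53.49802017211914 -126.69434 0.10480569753649663
cookie? [237.4        194.15454545] 110 [0.471 0.311 0.017]
cookie? [231.0173913  205.89565217] 115 [0.416 0.32  0.016]
cookie? [207.50684932 212.        ] 73 [ 0.377  0.409 -0.004]
side [294. 226.] 32 [0.486 0.023 0.018]
side [271. 233.] 24 [0.411 0.037 0.011]
side [279. 238.] 23 [ 0.409 -0.015  0.019]
```

View pics/s13.png

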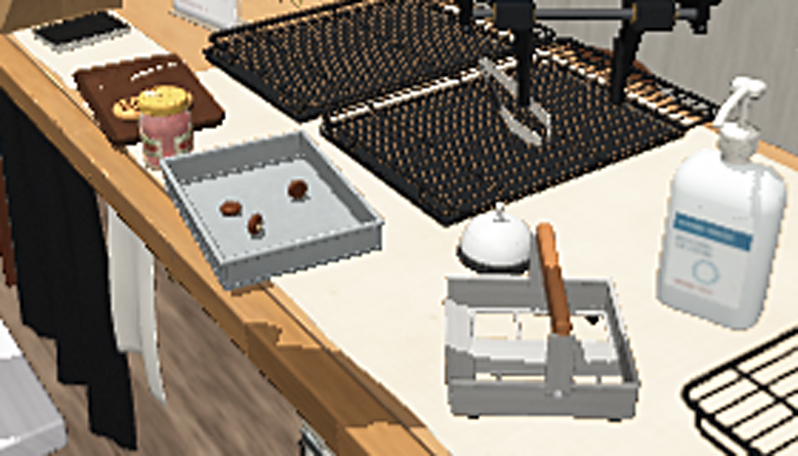

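View pics/t13.png

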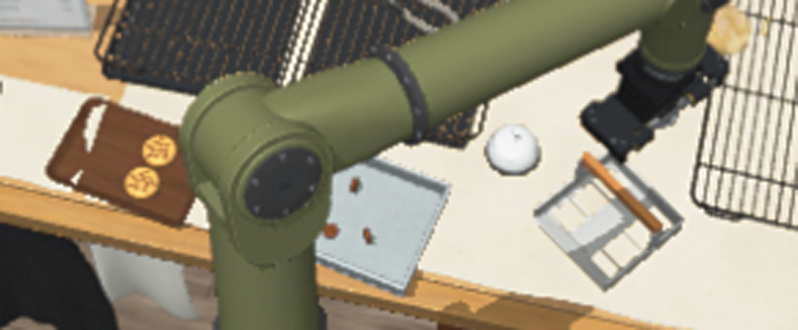

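```bash
python3 -c "
from cell import env
print(env.sign_off())"
```

```text
the job is handed in; nothing more can be done
None
```

I carried out every step of the task and handed it in at about 30 s of the 67 s allowed. The sign-off gave no verdict.

- **Sieving:** I lifted the sieve by its bar, carried it level over the tin and shook it from side to side. All three minis dropped into the tin while both cookies stayed in the sieve.
- **Tipping:** I then tilted the sieve about 40° over the tray, and both cookies slid out into it.
- **Putting down:** The empty sieve stands on the bare counter, about 0.35 m from the tin's centre and further from the tray. The gripper is open and well above it.

**Last checks:**
- **Minis:** three are visible in the tin in both the side and top views. Two of them are standing on edge; I saw no movement between looks.
- **Cookies:** both are in the tray at about (0.471, 0.311) and (0.416, 0.320) m, against a tray centre of about (0.449, 0.334) m.
- **Sieve:** it looks level on its feet; I judged this from the pictures and did not measure its tilt.
- **Bystanders:** the tin, tray, jar, bell and bottle look unmoved in the pictures; I did not re-measure them at the end.

**Disagreement:** estimates of the tin's position across its width varied by about 10 mm between the cameras and the wrist view. I centred the sieve over the tin with the closer wrist view, and all three minis landed well inside.

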